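Stir the fresh drying balls through the dish

ROBOT

A 6-joint arm with a two-finger parallel gripper is mounted at the origin on the work surface. World frame = base frame: x ahead of the robot, y to its left, z up, the work surface at z = 0. Lengths are in m, angles in degrees, forces in N, time in s.
With the tool pointing down it reaches from about 0.25 to 0.725 m from the base axis. Payload 9.7 kg.
Tool frame: the origin (TCP) lies at the very end of the fingers, on their centre line; the grasp point (between the pads) lies 19 mm behind it; z points along the fingers, y is the direction in which the jaws open and shut (so a half turn about z gives the same grasp; the last joint's range is limited). The gripper opens to 85 mm and grips with 20 to 120 N. Pads are 22 mm wide; open, the fingers measure 114 mm over their backs; the gripper's body (76 mm by 85 mm) begins 54 mm behind the grasp point. The pads swing forward as they close: fully open they stand 13 mm farther back than shut.
Start: joints at [-68.067, 4.979, 10.078, 95.1, 0, 90], TCP at [0.205, -0.51, 0.231] pointing down, gripper open.
Joint ranges: [-179.16, 179.16], [-48.56, 103.87], [-65.8, 70.77], [-126.05, 130.52], [-82.76, 87.17], [-180, 180]. Speed limits (degrees/s): [127.2, 127.2, 147.25, 180, 180, 180].

INTERFACE

Orientations are given as [roll, pitch, yaw] about the fixed x, y, z axes, in that order (R = Rz(yaw) Ry(pitch) Rx(roll)).
In Python, from workcell import bot gives the robot as it stands. The module is installed in compiled form; this text tells all that it offers.
- The arm moves only by the tool step_arm, never from a script. Its arguments are lists of equal length, an entry for each row: "dr": the turn, a rotation vector about the tool's x, y, z in rad, a list of three; "xyz": the shift along the tool's x, y, z in units of 40 mm (1.0 is 40 mm), a list of three; "gripper": the opening, from 0 (shut) to 1 (fully open). In form: {"dr": [[wx, wy, wz], ...], "xyz": [[x, y, z], ...], "gripper": [gripper, ...]}. A call has exactly 8 rows; each row is the pose to reach, as a shift and turn from the pose commanded when the call began, along the tool's axes at that moment; what a row does not reach only later rows make up. A row lasts 1/10 s, in which the tool goes at most 50 mm and 8.59 degrees, less where a joint would pass 70% of its speed; a pose out of reach is approached as far as the arm can. A call with a gripper value outside its range is refused whole. The fingers move at their own pace and stop on an object; "squeeze" is the grip in N (left out, the last holds). Time passes only in rows, so rows that repeat a pose let the fingers close, or fill a call up. It gives the time, the measured TCP pose, the force and the opening at its end, in the units of the state.
- bot.get_obs(): the state, without advancing time (a new reading comes with each control period).
- bot.camera(name): name is "scene" or "top" or "wrist"; returns a dict with "image" (400x640x3 uint8, red, green, blue), "camera_matrix" (3x3 intrinsics, pixels), "R" (3x3) and "t" (3): a world point X has camera coordinates R X + t. Camera axes: x right, y down, z forward; pixel columns grow to the right and rows downward; lengths in m; the calibration is good to about 2 mm. A picture is of the moment at which its call begins. There is no depth.
- bot.job_done(): hands the job in, once; it reports no verdict.
Trained networks look in a picture, given as the dict that the camera call returned (one of the last four; its "shot" number tells which), for a name from the list of things; names that differ only in an ending like _2 or _b are one class to them, and where a whole thing is asked for, a point or a joint stands for the part that bears it (a point fixed in the world has none). Each returns a list of dicts, best first, with "p" (0 to 1); they miss things now and then, are a little off and sometimes report something else, mostly with a low value. They report only what shows in the picture. A call takes as long as a camera call.
- bot.regions_of(picture, thing): "region" (400x640 bool, what is visible of it) and "box" ([centre column, centre row, width, height] in pixels, round what is visible of it).
The state is a dict: "time": time; "q": joint angles; "qd": joint speeds; "joint_efforts": joint torques, N m; "ee_pos": TCP position; "tcp_rot": TCP orientation; "wrist_force": force on the tool from outside, world axes, zero at the start; "torque": the same for the moment, N m; "opening": finger opening in m.
Only numpy, scipy, OpenCV 4.12 (cv2) and the standard library are available. Lean on these libraries where they do the work, as an engineer would, in place of code of your own. Each camera call takes 0.05 s, during which the arm holds its last target.

TASK

Three fresh orange drying balls lie huddled together in the dish among spent green ones. Take the blue spoon from under the instrument riser and, with its head down in the dish, stir all round until every ball has clearly shifted from where it lay and the three orange ones are spread out, with a clear gap of about a centimetre or more between any two of them and all eight balls still in the dish; then lay the spoon flat in the black tray, wholly inside its rim. Keep the fingers off the balls and the dish, leave the dish standing where it is, and do not disturb the other things on the bench.

Things in the scene. Friction and masses are not known exactly. Their poses are not given: they have to be found in the camera images.
- spoon: blue plastic stirring spoon with a flat blade for a head, 236 long, about 50 g. Origin on its underside; its x axis points along the handle to the head, z up when it lies right way up. Handle: bar 12 wide (y), 14 thick (z 0 to 14), from x = -118 to x = +78. Head: flat round-ended blade, 26 wide (y), 5 thick (z 0 to 5), from x = +60 to x = +118. It starts flat on the bench, right way up, head towards the robot, the handle half (about x < 0) under the riser's deck
- spoon_tip (a point): foremost point of the spoon's head, spoon x = +118, 2.5 above its underside
- spoon_handle (a point): point on the handle, spoon x = -50, mid-thickness (7 above the underside)
- riser: fixed grey steel instrument riser at the back of the bench, with a yellow multimeter, a circuit board and flat boxes on top. Origin on the bench under its centre; x away from the robot, y along it. Deck 220 deep (x -110 to +110) by 360 wide (y), underside 72 and top 82 above the bench, open in front, on two end panels at y = +-173. What lies on it begins at x = -70 and is no higher than 125 above the bench
- dish: round thick-walled white stoneware dish, loose, about 1 kg, 42 high, 172 across the rim outside and 160 inside; flat floor 8 above its underside, about 115 across, from which the wall slopes up and outward (at about 50 degrees, steeper near the rim); it slides if pushed with some 5 N. Origin at the centre of its underside, z up
- tray: fixed shallow black tool tray, 300 long (x) by 116 wide (y), floor 3 thick, rim 12 above the bench, walls 3 thick. Origin at the centre of its underside, x along its length. Dish and tray stand one on either side of the robot's middle line, which on which side varies
- bottle: amber flux bottle with black cap, standing, 50 across, 117 high; origin at the centre of its underside; not to be disturbed
- battery: grey camera battery block, 58 x 40 x 36 high; origin at the centre of its underside; not to be disturbed
- spool: heavy white and silver solder spool standing on the bench in front of the spoon, fixed, 60 across, 40 high; origin at the centre of its underside
- remote: grey remote control lying flat, 170 (x) x 44 x 18 high; origin at the centre of its underside; not to be disturbed
- cassette: black video cassette lying flat, 102 (x) x 64 x 16 high; origin at the centre of its underside; not to be disturbed
- orange1: fresh orange moisture-absorbing ball, 22 across, 11 g, rolls freely; origin at its centre; starts on the dish's floor, huddled against the other two orange ones
- orange2: fresh orange moisture-absorbing ball, 22 across, 11 g, rolls freely; origin at its centre; starts on the dish's floor, huddled against the other two orange ones
- orange3: fresh orange moisture-absorbing ball, 22 across, 11 g, rolls freely; origin at its centre; starts on the dish's floor, huddled against the other two orange ones
- green1: spent dark green moisture-absorbing ball, 22 across, 11 g, rolls freely; origin at its centre; starts on the dish's floor
- green2: spent dark green moisture-absorbing ball, 22 across, 11 g, rolls freely; origin at its centre; starts on the dish's floor
- green3: spent dark green moisture-absorbing ball, 22 across, 11 g, rolls freely; origin at its centre; starts on the dish's floor
- green4: spent dark green moisture-absorbing ball, 22 across, 11 g, rolls freely; origin at its centre; starts on the dish's floor
- green5: spent dark green moisture-absorbing ball, 22 across, 11 g, rolls freely; origin at its centre; starts on the dish's floor

How it is judged:
By the outcome, as a careful person would: the job done as asked, in the order asked, and still so for the second after the job is handed in, with the robot touching nothing.
It also fails if it takes over 72 s, if anything falls off the work surface, if the arm or the gripper's body presses on something with over 40 N, if the wrist force passes 120 N, or if a joint passes its speed limit or range.

## Working session

There is one attempt and no reset: what is moved stays moved. The work goes in short steps, Python scripts to look and compute and a tool call to move; the robot and the scene stay as the last step left them, time stands still between calls to the robot, and variables do not carry over. Pictures are saved under pics/ and viewed, and the job is handed in when it is done.

Besides the shell and the picture viewer there is one more tool, called after "Call:" as name(argument=value, ...) on one line, values as JSON. step_arm: Moves the arm, as the interface text tells. Its arguments: {"type":"object","properties":{"dr":{"type":"array"},"xyz":{"type":"array"},"gripper":{"type":"array"},"squeeze":{"type":"number"}},"required":["dr","xyz","gripper"]}

```bash
mkdir -p pics; cat > h.py <<'E'
import numpy as np, cv2
from workcell import bot
def save(p,n): cv2.imwrite('pics/'+n+'.png',cv2.cvtColor(p['image'],cv2.COLOR_RGB2BGR))
def proj(p,X):
    c=p['R']@np.array(X,float)+p['t']; k=p['camera_matrix']@c; return k[:2]/k[2]
def ray(p,uv,z):
    d=p['R'].T@np.linalg.inv(p['camera_matrix'])@np.array([uv[0],uv[1],1.]); o=-p['R'].T@p['t']
    return o+d*(z-o[2])/d[2]
E
python3 - <<'E'
from h import *
print(bot.get_obs())
for n in ['scene','top']:
    p=bot.camera(n); save(p,n+'0'); print(n,(-p['R'].T@p['t']).round(3),p['R'].round(2).tolist(),p['camera_matrix'].round(0).tolist())
    for t in ['spoon','spoon_tip','spoon_handle','riser','dish','tray','bottle','battery','spool','remote','cassette','orange1','green1']:
        for r in bot.regions_of(p,t)[:5]:
            if r['p']>.3: print(t,round(r['p'],2),np.round(r['box'],0),ray(p,r['box'][:2],0.01).round(3))
E
```

```text
{'time': 0.0, 'q': array([-6.80660069e+01,  5.01112111e+00,  1.00323266e+01,  9.50998381e+01,
        4.72768235e-04,  8.99994198e+01]), 'qd': array([-0.0227085 ,  0.00949744,  0.01893035, -0.02719452, -0.01558756,
       -0.07433233]), 'joint_efforts': array([ 7.02972702e-04, -5.20388246e+01,  4.64807081e+01,  1.61281053e-02,
        4.41179679e-05,  1.13036083e-05]), 'ee_pos': array([ 0.20535689, -0.50996055,  0.23056382]), 'tcp_rot': array([-1.79921367e+02, -4.73564017e-04,  2.19345727e+01]), 'wrist_force': array([-0.63931235, -1.05636668, -0.51443493]), 'torque': array([-0.00055944, -0.0365338 , -0.00835887]), 'opening': 0.08561783073228235}
scene [0.994 0.763 0.953] [[-0.89, 0.46, 0.01], [0.33, 0.65, -0.69], [-0.33, -0.61, -0.73]] [[386.0, 0.0, 321.0], [0.0, 386.0, 198.0], [0.0, 0.0, 1.0]]
spoon 0.59 [315. 213.  25.  10.] [0.619 0.025 0.01 ]
spoon_handle 0.72 [312. 210.  22.  11.] [0.62  0.008 0.01 ]
dish 0.96 [391. 256.  63.  51.] [0.495 0.278 0.01 ]
tray 0.63 [303. 143.  75.  30.] [ 0.496 -0.32   0.01 ]
bottle 0.63 [355. 162.  14.  33.] [ 0.371 -0.133  0.01 ]
spool 0.57 [350. 
[... 1072 characters left out ...]
0.34 [226. 227.   8.   8.] [0.52  0.257 0.01 ]
battery 0.84 [281. 268.  20.  18.] [0.408 0.097 0.01 ]
battery 0.66 [226. 239.   4.  10.] [0.484 0.256 0.01 ]
spool 0.81 [315. 247.  26.  16.] [0.469 0.004 0.01 ]
remote 0.67 [212. 242.   7.   5.] [0.477 0.294 0.01 ]
remote 0.43 [207. 222.  11.   8.] [0.533 0.311 0.01 ]
cassette 0.69 [491. 222.  30.  39.] [ 0.554 -0.505  0.01 ]
orange1 0.52 [206. 232.   8.   6.] [0.503 0.311 0.01 ]
green1 0.58 [208. 214.   9.   8.] [0.555 0.308 0.01 ]
green1 0.56 [224. 211.   6.   5.] [0.565 0.264 0.01 ]
green1 0.5 [314. 188.   9.  40.] [0.638 0.009 0.01 ]
green1 0.48 [212. 242.   5.   9.] [0.476 0.292 0.01 ]
green1 0.46 [225. 226.   7.   6.] [0.522 0.258 0.01 ]
```

```bash
python3 - <<'E'
import cv2
a=cv2.imread('pics/top0.png');b=cv2.imread('pics/scene0.png')
cv2.imwrite('pics/t1.png',cv2.resize(a[80:320,150:550],(800,480),interpolation=cv2.INTER_CUBIC))
cv2.imwrite('pics/t2.png',cv2.resize(a[180:270,165:365],(800,360),interpolation=cv2.INTER_CUBIC))
cv2.imwrite('pics/s1.png',cv2.resize(b[100:370,200:500],(660,594),interpolation=cv2.INTER_CUBIC))
E
```

```text
(no output)
```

View pics/t1.png

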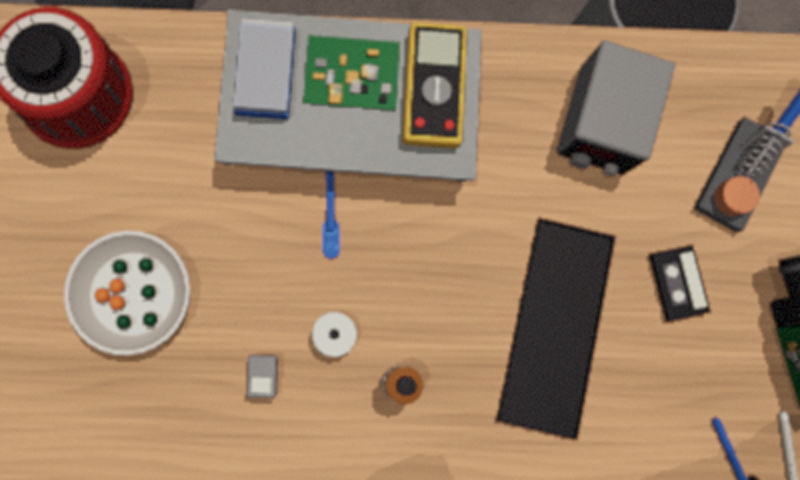

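View pics/t2.png

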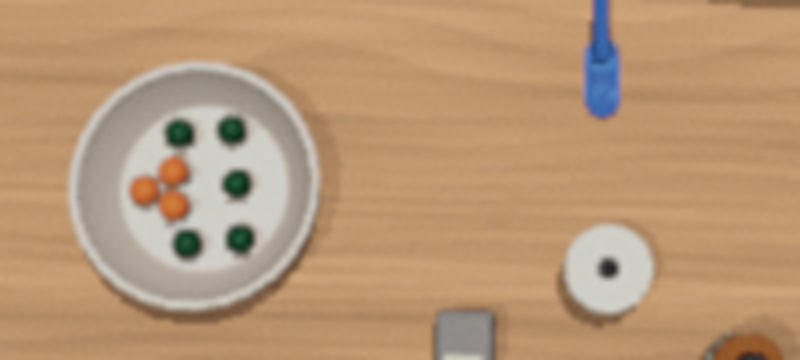

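View pics/s1.png

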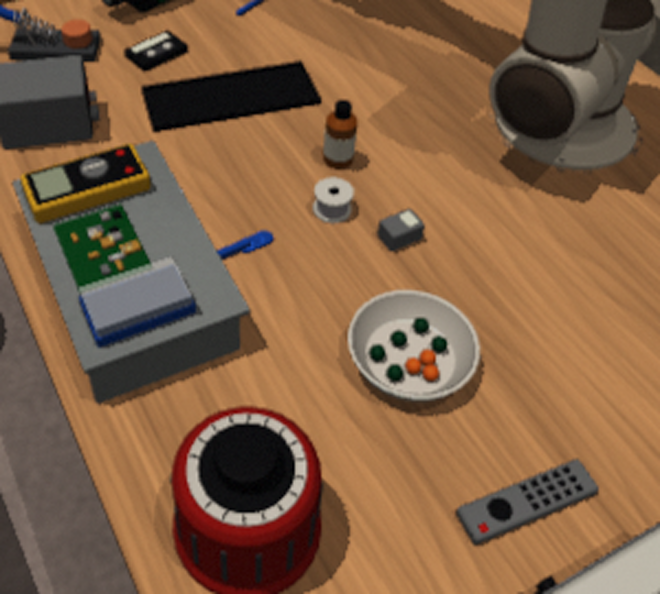

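```bash
cat >> h.py <<'E'
from scipy.spatial.transform import Rotation as Ro
from scipy.optimize import least_squares
def tri(obs):  # list of (pic,uv)
    A=[];b=[]
    for p,uv in obs:
        d=p['R'].T@np.linalg.inv(p['camera_matrix'])@np.array([uv[0],uv[1],1.]);d/=np.linalg.norm(d);o=-p['R'].T@p['t']
        M=np.eye(3)-np.outer(d,d);A.append(M);b.append(M@o)
    return np.linalg.lstsq(np.vstack(A),np.hstack(b),rcond=None)[0]
def mv(pos,rpy,frm=None):
    o=bot.get_obs(); 
    p0=np.array(o['ee_pos']);R0=Ro.from_euler('xyz',o['tcp_rot'],degrees=True)
    if frm is not None: p0=np.array(frm[0]);R0=Ro.from_euler('xyz',frm[1],degrees=True)
    Rt=Ro.from_euler('xyz',rpy,degrees=True)
    print('xyz',(R0.inv().apply(np.array(pos)-p0)/.04).round(3).tolist(),'dr',(R0.inv()*Rt).as_rotvec().round(3).tolist(),'dist',np.linalg.norm(np.array(pos)-p0).round(3))
def blue(p):
    h=cv2.cvtColor(p['image'],cv2.COLOR_RGB2HSV);return cv2.inRange(h,(100,120,60),(125,255,255))
def pca(m):
    ys,xs=np.nonzero(m);P=np.c_[xs,ys].astype(float);c=P.mean(0);u,s,v=np.linalg.svd(P-c,full_matrices=False);t=(P-c)@v[0];return c,v[0],t.min(),t.max()
E
python3 - <<'E'
from h import *
for n in ['top','scene']:
    p=bot.camera(n); m=blue(p)
    k,l,s,c=cv2.connectedComponentsWithStats(m)
    for i in range(1,k):
        if s[i,4]>20: print(n,s[i],c[i].round(1),ray(p,c[i],.007).round(3))
    if n=='top':
        for uv in [(315,208.5),(315.5,166),(258,161.5),(388,169.5)]: print(uv,ray(p,uv,.005).round(3),ray(p,uv,.082).round(3))
        print('dish',[ray(p,uv,.042).round(3) for uv in [(213.75,226.75),(182.7,227),(245,227),(214,195.5),(214,258)]])
        for uv in [(419.5,190),(457,198.5),(438.5,299),(398.5,290.5)]: print('tray',ray(p,uv,.012).round(3))
mv([.5,0,.25],[180,0,0])
E
```

```text
top [122  99   6  16  41] [124.2 106.6] [0.866 0.577 0.007]
top [540 111  25  32 201] [552.4 126.3] [ 0.852 -0.709  0.007]
top [268 135  26   4  54] [280.8 136.7] [0.791 0.113 0.007]
top [312 166   7  43 179] [314.9 192.3] [0.627 0.007 0.007]
top [507 290  22  46 151] [517.7 312.6] [ 0.3   -0.574  0.007]
(315, 208.5) [0.58  0.006 0.005] [0.57  0.007 0.082]
(315.5, 166) [0.706 0.008 0.005] [0.687 0.008 0.082]
(258, 161.5) [0.714 0.176 0.005] [0.695 0.166 0.082]
(388, 169.5) [ 0.702 -0.206  0.005] [ 0.684 -0.191  0.082]
dish [array([0.516, 0.283, 0.042]), array([0.513, 0.368, 0.042]), array([0.518, 0.198, 0.042]), array([0.603, 0.288, 0.042]), array([0.431, 0.277, 0.042])]
tray [ 0.642 -0.297  0.012]
tray [ 0.62  -0.407  0.012]
tray [ 0.333 -0.347  0.012]
tray [ 0.354 -0.234  0.012]
scene [564   0  76  23 777] [605.   9.] [-1.839 -0.687  0.007]
scene [308  93  20  14  40] [317.3  99.3] [ 0.303 -0.573  0.007]
scene [181  96  25  13 104] [192.9 101.7] [ 0.802 -0.8    0.007]
scene [299 205  25  12 121] [312.7 210.4] [0.619 0.01  0.007]
scene [236 235  53  23 117] [258.7 245.6] [0.829 0.063 0.007]
xyz [11.595, -9.08, -0.467] dr [-0.0, -0.0, 0.383] dist 0.589
```

Call:
step_arm(dr=[[0, 0, 0.05], [0, 0, 0.1], [0, 0, 0.15], [0, 0, 0.2], [0, 0, 0.25], [0, 0, 0.3], [0, 0, 0.34], [0, 0, 0.383]], xyz=[[0.9, -0.7, -0.2], [1.8, -1.4, -0.4], [2.7, -2.1, -0.47], [3.6, -2.8, -0.47], [4.5, -3.5, -0.47], [5.4, -4.2, -0.47], [6.4, -5.0, -0.47], [7.3, -5.7, -0.47]], gripper=[1, 1, 1, 1, 1, 1, 1, 1])

```text
time: 2.3
ee_pos: [0.3917, -0.1877, 0.2504]
tcp_rot: [180.0, -0.0, -0.1]
wrist_force: [0.3, -1.8, 0.3]
opening: 0.0852
```

```bash
python3 - <<'E'
from h import *
o=bot.get_obs();print(o['q'].round(2),o['ee_pos'],o['tcp_rot'],o['time'])
mv([.5,0,.25],[180,-15,0]);R=Ro.from_euler('xyz',[180,-15,0],degrees=True).as_matrix();print(R)
E
```

```text
[-25.61 -10.3   -2.48  97.77   0.   154.51] [ 0.39167115 -0.18774313  0.25036286] [ 1.79982771e+02 -4.53759770e-02 -1.23266986e-01] 2.3
xyz [2.698, -4.699, 0.01] dr [0.001, 0.261, -0.002] dist 0.217
[[ 9.65925826e-01 -3.16961915e-17  2.58819045e-01]
 [-3.08148791e-33 -1.00000000e+00 -1.22464680e-16]
 [ 2.58819045e-01  1.18291797e-16 -9.65925826e-01]]
```

```bash
cat >> h.py <<'E'
def RT(psi,t):
    a,t=np.radians([psi,t]);f=np.array([np.cos(a),np.sin(a),0]);u=np.array([0,0,1.])
    z=np.sin(t)*f-np.cos(t)*u;x=-(np.cos(t)*f+np.sin(t)*u);y=np.cross(z,x);return Ro.from_matrix(np.c_[x,y,z])
def go(pos,psi,t,quiet=False):
    o=bot.get_obs();p0=np.array(o['ee_pos']);R0=Ro.from_euler('xyz',o['tcp_rot'],degrees=True)
    a=(R0.inv().apply(np.array(pos)-p0)/.04).round(3);r=(R0.inv()*RT(psi,t)).as_rotvec().round(3)
    if not quiet: print('xyz',a.tolist(),'dr',r.tolist(),'rows>=',np.ceil(max(np.linalg.norm(a)*.04/.05,np.linalg.norm(r)/.15)))
    return a,r
E
python3 - <<'E'
from h import *
go([.46,0,.25],0,20)
E
```

```text
xyz [1.698, -4.697, 0.009] dr [0.544, -0.001, 3.092] rows>= 21.0
```

Call:
step_arm(dr=[[0, 0, -0.14], [0, 0, -0.28], [0, 0, -0.42], [0, 0, -0.56], [0, 0, -0.7], [0, 0, -0.84], [0, 0, -0.98], [0, 0, -1.12]], xyz=[[0.2, -0.6, 0], [0.4, -1.2, 0], [0.6, -1.8, 0], [0.8, -2.4, 0], [1.0, -3.0, 0], [1.2, -3.6, 0], [1.4, -4.2, 0], [1.5, -4.7, 0]], gripper=[1, 1, 1, 1, 1, 1, 1, 1])

```text
time: 3.1
ee_pos: [0.4515, -0.0004, 0.2501]
tcp_rot: [180.0, -0.0, 64.5]
wrist_force: [0.4, -1.0, 0.0]
opening: 0.0851
```

```bash
python3 - <<'E'
from h import *
o=bot.get_obs();print(o['q'].round(2),o['ee_pos'],o['tcp_rot'],o['time'])
go([.46,0,.25],0,20)
E
```

```text
[-5.0000e-02 -7.9700e+00 -4.9000e-01  9.7470e+01  0.0000e+00  1.1543e+02] [ 4.51541650e-01 -4.17066410e-04  2.50081392e-01] [ 1.79991260e+02 -7.48902210e-03  6.45161326e+01] 3.1
xyz [0.1, 0.186, 0.002] dr [-0.351, -0.222, -1.992] rows>= 14.0
```

Call:
step_arm(dr=[[-0.025, -0.016, -0.142], [-0.05, -0.032, -0.285], [-0.075, -0.048, -0.427], [-0.1, -0.063, -0.569], [-0.125, -0.079, -0.711], [-0.15, -0.095, -0.854], [-0.176, -0.111, -0.996], [-0.2, -0.127, -1.138]], xyz=[[0.1, 0.18, 0], [0.1, 0.18, 0], [0.1, 0.18, 0], [0.1, 0.18, 0], [0.1, 0.18, 0], [0.1, 0.18, 0], [0.1, 0.18, 0], [0.1, 0.18, 0]], gripper=[0.6, 0.6, 0.6, 0.6, 0.6, 0.6, 0.6, 0.6])

```text
time: 3.9
ee_pos: [0.4594, -0.0011, 0.2502]
tcp_rot: [174.5, 11.7, 129.4]
wrist_force: [-0.6, 0.1, 0.8]
opening: 0.0513
```

```bash
python3 - <<'E'
from h import *
go([.46,0,.25],0,20)
E
```

```text
xyz [0.011, 0.029, 0.005] dr [-0.152, -0.094, -0.854] rows>= 6.0
```

Call:
step_arm(dr=[[-0.025, -0.016, -0.142], [-0.05, -0.031, -0.285], [-0.075, -0.047, -0.427], [-0.1, -0.063, -0.569], [-0.127, -0.079, -0.711], [-0.152, -0.094, -0.854], [-0.152, -0.094, -0.854], [-0.152, -0.094, -0.854]], xyz=[[0, 0, 0], [0, 0, 0], [0, 0, 0], [0, 0, 0], [0, 0, 0], [0, 0, 0], [0, 0, 0], [0, 0, 0]], gripper=[0.6, 0.6, 0.6, 0.6, 0.6, 0.6, 0.6, 0.6])

```text
time: 4.7
ee_pos: [0.4593, -0.0014, 0.2502]
tcp_rot: [179.9, 19.9, 179.4]
wrist_force: [-0.1, 0.4, 0.2]
opening: 0.0512
```

```bash
python3 - <<'E'
from h import *
o=bot.get_obs();print(o['q'].round(2),o['ee_pos'],o['tcp_rot'],o['time'])
p=bot.camera('wrist');save(p,'w1');print((-p['R'].T@p['t']).round(3),p['R'].round(3).tolist())
for t in ['spoon','riser','spool']:
    for r in bot.regions_of(p,t)[:2]: print(t,round(r['p'],2),np.round(r['box']))
E
```

```text
[-1.500e-01 -2.735e+01 -1.792e+01  7.949e+01 -4.000e-02  4.700e-01] [ 0.45926821 -0.00138057  0.25023163] [179.87149306  19.9438959  179.35018764] 4.7
[ 0.34  -0.     0.359] [[0.011, 1.0, 0.002], [0.796, -0.01, 0.605], [0.605, -0.005, -0.796]]
spoon 0.56 [330. 225.  17.  78.]
riser 0.56 [321. 287. 228. 103.]
riser 0.54 [330. 226.  21.  80.]
spool 0.66 [323. 115.  49.  55.]
```

View pics/w1.png

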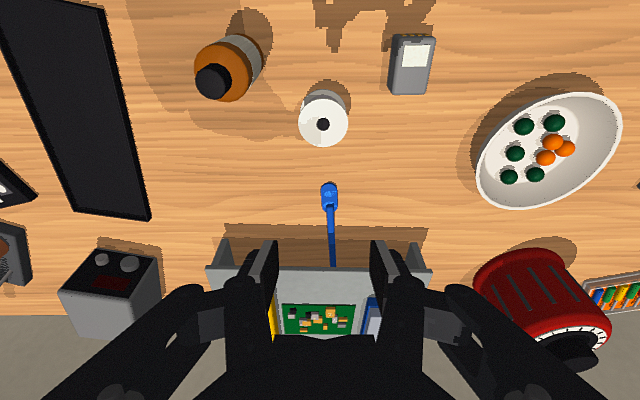

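```bash
python3 - <<'E'
from h import *
p=bot.camera('wrist');m=blue(p)
k,l,s,c=cv2.connectedComponentsWithStats(m)
i=[j for j in range(1,k) if 320<c[j][0]<340 and s[j,4]>200][0];print(s[i],c[i])
mm=l==i
rows=np.nonzero(mm.any(1))[0]
for r in rows[::6]:
    xs=np.nonzero(mm[r])[0]; a=ray(p,(xs.min()-.5+.5,r+.5),.012);b=ray(p,(xs.max()+1,r+.5),.012);print(r,xs.min(),xs.max(),((a+b)/2).round(4),(b-a)[1].round(4))
print('tip',ray(p,(329.,rows[0]),.003),'deckedge',[ray(p,u,.082).round(4) for u in [(222,267),(333,267),(425,270)]])
# triangulate tip with top & scene
q=bot.camera('top');mt=blue(q);ys,xs=np.nonzero(mt[160:215,305:325]);print('top tip row',ys.max()+161, xs[ys==ys.max()].mean()+305.5)
print(tri([(p,(329.,rows[0])),(q,(xs[ys==ys.max()].mean()+305.5,ys.max()+161))]))
E
```

```text
[320 183  17  84 766] [329.40078329 215.29503916]
183 325 331 [0.5732 0.0057 0.012 ] 0.0106
189 321 335 [0.5842 0.0057 0.012 ] 0.023
195 321 336 [0.5957 0.0065 0.012 ] 0.0249
201 321 336 [0.6075 0.0065 0.012 ] 0.0253
207 322 336 [0.6197 0.0074 0.012 ] 0.0242
213 327 332 [0.6323 0.0083 0.012 ] 0.0098
219 327 332 [0.6454 0.0083 0.012 ] 0.01
225 327 333 [0.6589 0.0093 0.012 ] 0.0119
231 327 333 [0.6729 0.0094 0.012 ] 0.0121
237 328 333 [0.6875 0.0103 0.012 ] 0.0106
243 328 333 [0.7026 0.0105 0.012 ] 0.0108
249 329 334 [0.7182 0.0124 0.012 ] 0.011
255 329 334 [0.7345 0.0126 0.012 ] 0.0112
261 329 334 [0.7514 0.0127 0.012 ] 0.0114
tip [0.57828349 0.00659826 0.003     ] deckedge [array([ 0.6795, -0.1594,  0.082 ]), array([0.6812, 0.0118, 0.082 ]), array([0.6899, 0.1555, 0.082 ])]
top tip row 209 315.5
[0.57859239 0.00546414 0.00265397]
```

```bash
python3 - <<'E'
from h import *
go([.6365,.0085,.082],2.4,22)
E
```

```text
xyz [-2.727, 0.261, 5.456] dr [-0.016, -0.036, -0.046] rows>= 5.0
```

Call:
step_arm(dr=[[0, -0.005, -0.006], [-0.004, -0.01, -0.012], [-0.006, -0.015, -0.02], [-0.008, -0.02, -0.025], [-0.011, -0.025, -0.032], [-0.014, -0.032, -0.04], [-0.016, -0.036, -0.046], [-0.016, -0.036, -0.046]], xyz=[[-0.4, 0.04, 0.75], [-0.8, 0.08, 1.5], [-1.2, 0.12, 2.3], [-1.6, 0.16, 3.1], [-2.0, 0.2, 3.9], [-2.4, 0.24, 4.7], [-2.727, 0.261, 5.456], [-2.727, 0.261, 5.456]], gripper=[0.6, 0.6, 0.6, 0.6, 0.6, 0.6, 0.6, 0.6])

```text
time: 5.8
ee_pos: [0.6359, 0.0086, 0.0769]
tcp_rot: [180.0, 21.6, -177.6]
wrist_force: [-1.1, -0.0, -1.1]
opening: 0.0517
```

```bash
python3 - <<'E'
from h import *
p=bot.camera('wrist');save(p,'w2');q=bot.camera('scene');save(q,'s2')
cv2.imwrite('pics/s2c.png',cv2.resize(cv2.imread('pics/s2.png')[150:290,230:430],(800,560),interpolation=cv2.INTER_CUBIC))
m=blue(p)
for r in range(100,260,8):
    xs=np.nonzero(m[r,250:400])[0]+250
    if len(xs)>3: a=ray(p,(xs.min(),r+.5),.012);b=ray(p,(xs.max()+1,r+.5),.012);print(r,xs.min(),xs.max(),((a+b)/2).round(4),(b-a)[1].round(4))
go([.6665,.009,.0055],2.4,22)
E
```

```text
108 309 334 [0.5777 0.0051 0.012 ] 0.0162
116 304 339 [0.5829 0.0053 0.012 ] 0.0229
124 303 340 [0.5882 0.0055 0.012 ] 0.0246
132 303 340 [0.5938 0.0057 0.012 ] 0.0251
140 304 339 [0.5996 0.0059 0.012 ] 0.0243
148 304 339 [0.6056 0.0062 0.012 ] 0.0248
156 305 339 [0.6119 0.0068 0.012 ] 0.0246
164 305 339 [0.6185 0.007  0.012 ] 0.0251
172 309 335 [0.6253 0.0073 0.012 ] 0.0198
180 315 329 [0.6324 0.0076 0.012 ] 0.0112
188 315 329 [0.6399 0.0079 0.012 ] 0.0115
196 316 329 [0.6477 0.0086 0.012 ] 0.011
204 316 329 [0.6559 0.0089 0.012 ] 0.0112
212 316 329 [0.6644 0.0092 0.012 ] 0.0115
220 316 329 [0.6734 0.0096 0.012 ] 0.0118
228 317 329 [0.6829 0.0104 0.012 ] 0.0112
236 317 329 [0.6928 0.0108 0.012 ] 0.0115
244 317 328 [0.7033 0.0108 0.012 ] 0.0109
252 317 328 [0.7144 0.0112 0.012 ] 0.0112
xyz [-0.004, -0.021, 2.039] dr [0.0, -0.002, 0.001] rows>= 2.0
```

View pics/w2.png

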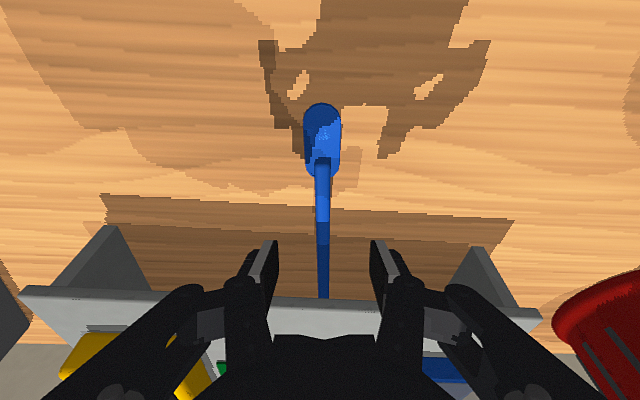

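View pics/s2c.png

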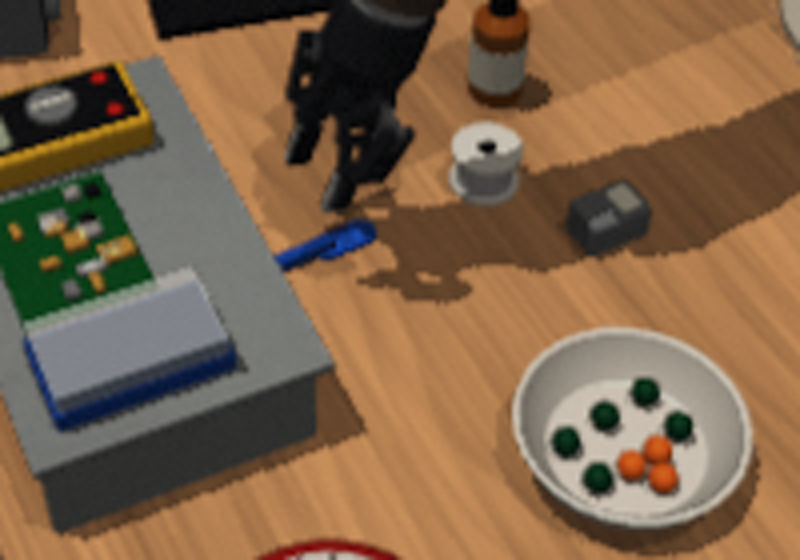

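Call:
step_arm(dr=[[0, 0, 0], [0, 0, 0], [0, 0, 0], [0, 0, 0], [0, 0, 0], [0, 0, 0], [0, 0, 0], [0, 0, 0]], xyz=[[0, 0, 0.3], [0, 0, 0.7], [0, 0, 1.1], [0, -0.01, 1.5], [0, -0.02, 1.75], [0, -0.02, 1.9], [0, -0.02, 2.0], [0, -0.02, 2.02]], gripper=[0.6, 0.6, 0.6, 0.6, 0.6, 0.6, 0.6, 0.6])

```text
time: 6.7
ee_pos: [0.6668, 0.0089, 0.0071]
tcp_rot: [-180.0, 22.0, -177.5]
wrist_force: [0.6, -0.1, 0.2]
opening: 0.0517
```

```bash
python3 - <<'E'
from h import *
p=bot.camera('scene');save(p,'s3');o=bot.get_obs();print(o['ee_pos'],o['tcp_rot'],o['wrist_force'])
cv2.imwrite('pics/s3c.png',cv2.resize(cv2.imread('pics/s3.png')[170:240,270:370],(800,560),interpolation=cv2.INTER_CUBIC))
E
```

```text
[0.6668474  0.00893135 0.00736215] [-179.97735382   22.0202456  -177.53012744] [-0.53910018 -0.05961801 -0.07357279]
```

View pics/s3c.png

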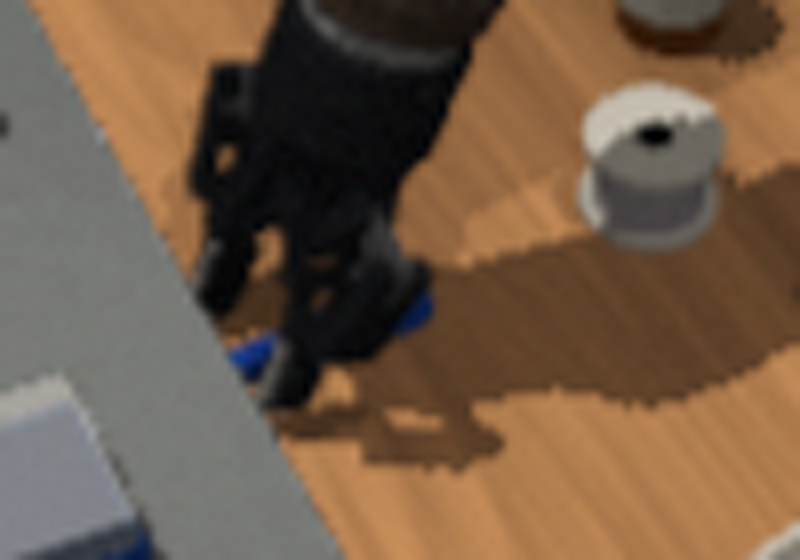

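Call:
step_arm(dr=[[0, 0, 0], [0, 0, 0], [0, 0, 0], [0, 0, 0], [0, 0, 0], [0, 0, 0], [0, 0, 0], [0, 0, 0]], xyz=[[0, 0, 0.05], [0, 0, 0.05], [0, 0, 0.05], [0, 0, 0.05], [0, 0, 0.05], [0, 0, 0.05], [0, 0, 0.05], [0, 0, 0.05]], gripper=[0.5, 0.35, 0, 0, 0, 0, 0, 0], squeeze=70)

```text
time: 7.55
ee_pos: [0.6677, 0.009, 0.0059]
tcp_rot: [-180.0, 22.1, -177.5]
wrist_force: [-2.5, -0.8, 5.7]
opening: 0.0098
```

```bash
python3 - <<'E'
from h import *
p=bot.camera('wrist');save(p,'w4');p=bot.camera('scene');save(p,'s4');o=bot.get_obs();print(o['ee_pos'],o['tcp_rot'],o['wrist_force'],o['opening'],o['time'])
cv2.imwrite('pics/s4c.png',cv2.resize(cv2.imread('pics/s4.png')[170:240,270:370],(800,560),interpolation=cv2.INTER_CUBIC))
E
```

```text
[0.66772676 0.00893839 0.00592414] [-179.9777223    22.05268173 -177.53267672] [-2.35852737  0.29628585  4.73801325] 0.009768963944256982 7.65
```

View pics/w4.png

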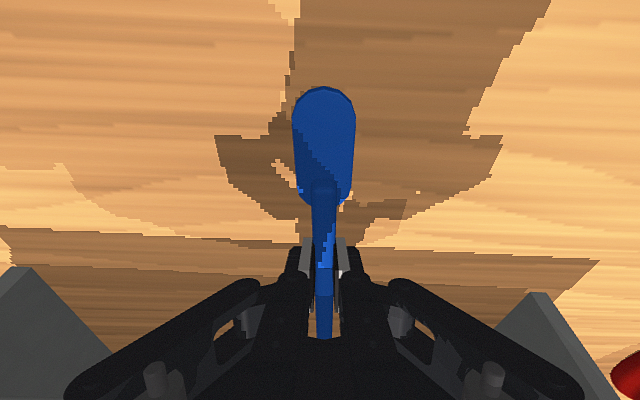

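View pics/s4c.png

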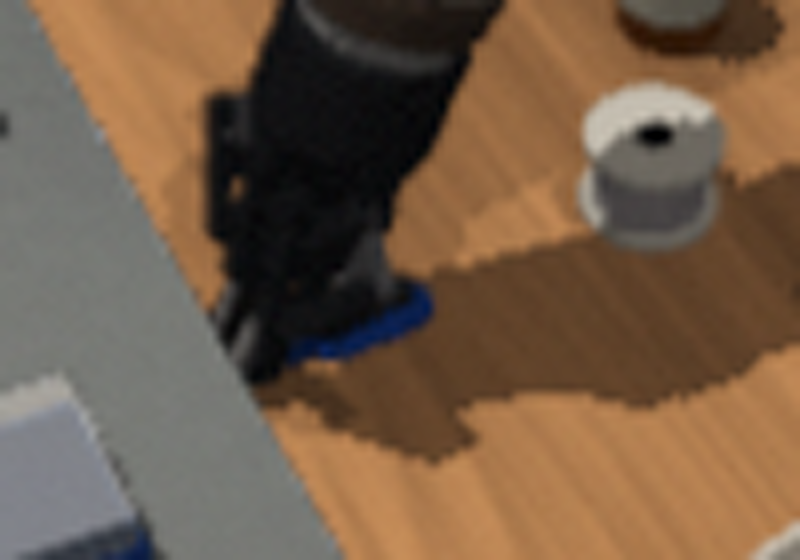

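Call:
step_arm(dr=[[0, 0, 0], [0, 0, 0], [0, 0, 0], [0, 0, 0], [0, 0, 0], [0, 0, 0], [0, 0, 0], [0, 0, 0]], xyz=[[0, 0, -0.21], [0.16, 0, -0.6], [0.27, 0, -1.32], [0.62, 0, -1.46], [0.97, 0, -1.605], [1.66, 0, -1.886], [2.36, 0, -2.167], [3.055, 0, -2.448]], gripper=[0, 0, 0, 0, 0, 0, 0, 0])

```text
time: 8.45
ee_pos: [0.5161, 0.0025, 0.0501]
tcp_rot: [-180.0, 22.0, -177.5]
wrist_force: [-0.7, -0.0, 0.7]
opening: 0.0095
```

```bash
python3 - <<'E'
from h import *
p=bot.camera('wrist');save(p,'w5');p=bot.camera('scene');save(p,'s5');o=bot.get_obs();print(o['ee_pos'],o['tcp_rot'],o['wrist_force'],o['opening'],o['time'])
cv2.imwrite('pics/s5c.png',cv2.resize(cv2.imread('pics/s5.png')[140:280,250:450],(800,560),interpolation=cv2.INTER_CUBIC))
E
```

```text
[0.51468686 0.00243015 0.04997767] [-179.98102037   21.93039291 -177.53868352] [0.08879874 0.27045704 0.74418594] 0.009602271005803008 8.55
```

View pics/w5.png

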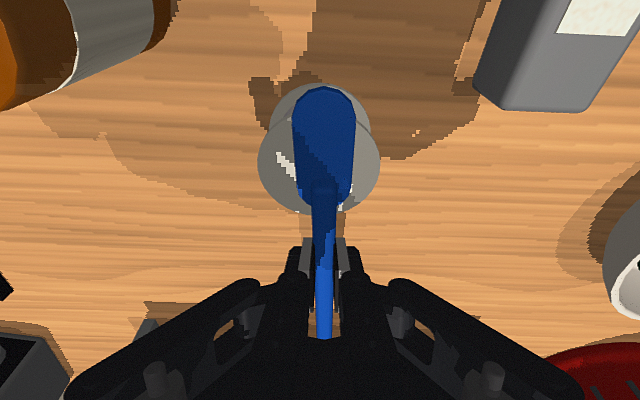

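View pics/s5c.png

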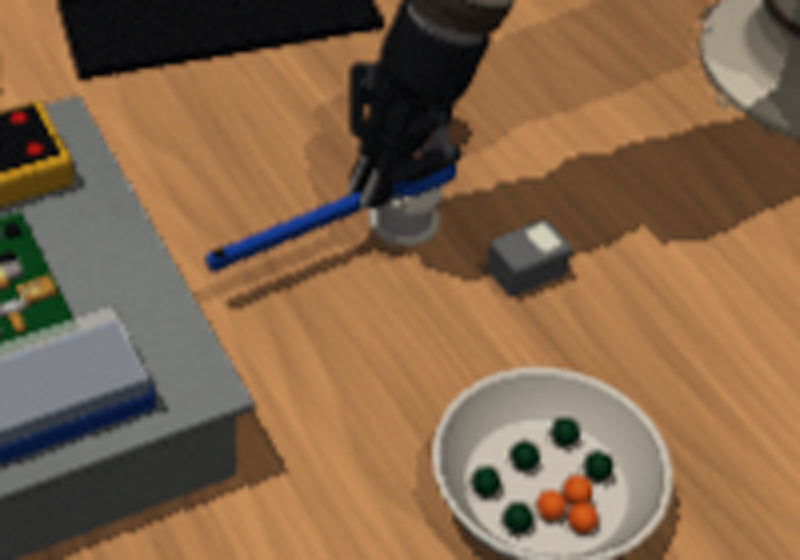

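```bash
cat >> h.py <<'E'
G_P=np.array([.6677,.0089,.0059]);G_R=Ro.from_euler('xyz',[-179.978,22.05,-177.533],degrees=True)
TIP=G_R.inv().apply(np.array([.5783,.0054,.0025])-G_P)
C=np.array([.516,.283])
def tcp(tip,psi,th):
    R=RT(psi,22.05+th);return np.array(tip)-R.apply(TIP)
def plan(tip,psi,th):
    return go(tcp(tip,psi,th),psi,22.05+th)
def tipnow():
    o=bot.get_obs();R=Ro.from_euler('xyz',o['tcp_rot'],degrees=True);return o['ee_pos']+R.apply(TIP)
def balls(p):
    h=cv2.cvtColor(p['image'],cv2.COLOR_RGB2HSV)
    hh=h[...,0];out={}
    for n,m in [('o',cv2.inRange(h,(3,150,120),(16,255,255))),('g',cv2.inRange(h,(55,80,10),(95,255,140)))]:
        k,l,s,c=cv2.connectedComponentsWithStats(m);out[n]=[]
        for i in range(1,k):
            if s[i,4]<5: continue
            w=ray(p,c[i]+.5,.019)
            if np.hypot(*(w[:2]-C))<.09: out[n].append((s[i,4],((w[:2]-C)*1000).round(0).tolist()))
    return out
E
python3 - <<'E'
from h import *
print(TIP)
p=bot.camera('top');save(p,'t5')
for n,L in {'o':[(174,170),(144,190),(174,205)],'g':[(179,132),(231,129),(237,183),(240,238),(187,244)]}.items():
    for u in L: print(n,((ray(p,(165+u[0]/4,180+u[1]/4),.019)[:2]-C)*1000).round(0))
print(balls(p))
o=bot.get_obs();print(o['q'].round(1),tipnow())
plan([.47,.2,.10],24,40)
E
```

```text
[ 0.08420023  0.00033969 -0.03043642]
o [14. 21.]
o [-1. 41.]
o [-11.  20.]
g [41. 20.]
g [ 44. -17.]
g [  6. -23.]
g [-33. -28.]
g [-38.   9.]
{'o': [(np.int32(31), [12.0, 21.0]), (np.int32(65), [-7.0, 30.0])], 'g': [(np.int32(26), [39.0, 19.0]), (np.int32(25), [43.0, -17.0]), (np.int32(26), [5.0, -24.0]), (np.int32(24), [-33.0, -28.0]), (np.int32(25), [-38.0, 8.0])]}
[ -0.3 -21.6 -36.9  52.7   1.   -2.5] [ 0.4271851  -0.00104202  0.04733671]
xyz [-1.578, 5.584, -2.313] dr [-0.257, -0.69, -0.285] rows>= 6.0
```

Call:
step_arm(dr=[[0, 0, 0], [-0.03, -0.08, -0.03], [-0.07, -0.2, -0.08], [-0.12, -0.32, -0.13], [-0.17, -0.45, -0.18], [-0.21, -0.57, -0.23], [-0.257, -0.69, -0.285], [-0.257, -0.69, -0.285]], xyz=[[-0.4, 0, -1.0], [-0.8, 0.3, -1.8], [-1.0, 1.2, -2.1], [-1.2, 2.2, -2.2], [-1.3, 3.2, -2.3], [-1.5, 4.3, -2.313], [-1.578, 5.2, -2.313], [-1.578, 5.584, -2.313]], gripper=[0, 0, 0, 0, 0, 0, 0, 0])

```text
time: 9.4
ee_pos: [0.5307, 0.2285, 0.1542]
tcp_rot: [-180.0, 61.9, -155.7]
wrist_force: [-0.1, -0.2, -1.0]
opening: 0.0097
```

```bash
python3 - <<'E'
from h import *
o=bot.get_obs();print(o['q'].round(1),tipnow(),o['ee_pos'])
plan([.516+.022,.283-.005,.10],28.7,60)
E
```

```text
[ 22.6 -48.4 -61.5  15.    1.4  -0.8] [0.46989461 0.2015336  0.09423657] [0.53068268 0.22854032 0.15416667]
xyz [-1.361, 1.125, 1.219] dr [-0.075, -0.352, -0.024] rows>= 3.0
```

```bash
cat > kin.py <<'E'
from h import *
D=[([4.979,10.078,95.1],np.hypot(.20535,.50996),.23056),
([-10.30,-2.48,97.77],np.hypot(.39167,.18774),.25036),
([-7.97,-.49,97.47],.45154,.25008),
([-27.35,-17.92,79.49],.45927,.25023),
([-21.6,-36.9,52.7],.51469,.04998),
([-48.4,-61.5,15.0],np.hypot(.53068,.22854),.15417)]
def basis(q):
    q2,q3,q4=np.radians(q);return [1,np.exp(-1j*q2),np.exp(-1j*(q2-q3)),np.exp(-1j*(q2-q3+q4))]
A=np.array([basis(d[0]) for d in D]);b=np.array([d[1]+1j*d[2] for d in D])
K,res,rk,sv=np.linalg.lstsq(A,b,rcond=None)
if __name__=='__main__': print(K.round(4),abs(A@K-b).round(4),sv)
def ik(r,z,t):
    f=lambda x:(lambda v:[v.real,v.imag])((np.array(basis([x[0],x[1],90-t-x[0]+x[1]]))@K)-(r+1j*z))
    s=least_squares(f,[-30,-40]);q=s.x;return [q[0],q[1],90-t-q[0]+q[1]],s.cost
E
python3 kin.py
python3 - <<'E'
from kin import *
for th in [40,45,50,55,60]:
    for d in [-40,0,40]:
        T=tcp([.59+d/1000,0,.013],0,th);q,c=ik(T[0],T[2],22.05+th);print(th,d,np.round(q,1),c)
E
```

```text
[-0.0016+0.1643j  0.0029+0.4205j  0.5195+0.032j   0.4305-0.0026j] [0.0001 0.0002 0.0002 0.0002 0.0001 0.0001] [4.78749265 1.00577936 0.2113787  0.15375636]
40 -40 [-32.  -63.6  -3.7] 4.212683853454078e-21
40 0 [-23.2 -58.6  -7.4] 3.335219501420936e-19
40 40 [-15.8 -53.5  -9.8] 1.6914836821835147e-18
45 -40 [-33.4 -67.9 -11.6] 2.2746685472377915e-19
45 0 [-23.9 -62.8 -15.9] 2.853280995194127e-17
45 40 [-16.  -57.5 -18.6] 1.7254220260574521e-16
50 -40 [-33.4 -71.9 -20.5] 1.668722778140603e-17
50 0 [-23.  -66.4 -25.4] 3.3280122889379102e-15
50 40 [-14.9 -61.1 -28.2] 1.8537969531590738e-14
55 -40 [-30.9 -75.1 -31.3] 3.667167562294552e-15
55 0 [-20.1 -69.4 -36.3] 4.102322377198765e-13
55 40 [-12.  -63.9 -38.9] 2.0484317194533527e-12
60 -40 [-24.9 -77.4 -44.6] 3.699217874310244e-17
60 0 [-14.6 -71.5 -49. ] 4.945214252482011e-21
60 40 [ -7.1 -65.9 -50.8] 1.484677721723274e-19
```

```bash
cat >> h.py <<'E'
def path(pts,psi,th):   # pts: dish-relative mm (x,y,z world mm)
    o=bot.get_obs();p0=np.array(o['ee_pos']);R0=Ro.from_euler('xyz',o['tcp_rot'],degrees=True)
    r=(R0.inv()*RT(psi,22.05+th)).as_rotvec().round(3);X=[]
    for a in pts:
        P=tcp([C[0]+a[0]/1e3,C[1]+a[1]/1e3,a[2]/1e3],psi,th);X.append((R0.inv().apply(P-p0)/.04).round(2).tolist())
    print(len(X),X,'dr',r.tolist())
E
python3 - <<'E'
from kin import *
for th in [40,42,44]:
  for z in [.013,.05,.08]:
    T=tcp([.516+.015,.283-.008,z],28.7,th);q,c=ik(np.hypot(T[0],T[1]),T[2],22.05+th);print(th,z,T.round(3),np.round(q,1))
path([(15,-8,80)],28.7,42)
E
```

```text
40 0.013 [0.589 0.307 0.073] [-21.7 -57.6  -8. ]
40 0.05 [0.589 0.307 0.11 ] [-25.7 -55.5  -1.8]
40 0.08 [0.589 0.307 0.14 ] [-28.4 -53.5   2.8]
42 0.013 [0.587 0.306 0.075] [-22.  -59.3 -11.3]
42 0.05 [0.587 0.306 0.112] [-26.4 -57.3  -4.9]
42 0.08 [0.587 0.306 0.142] [-29.3 -55.3  -0.1]
44 0.013 [0.586 0.304 0.078] [-22.2 -60.9 -14.8]
44 0.05 [0.586 0.304 0.115] [-27.  -59.   -8.1]
44 0.08 [0.586 0.304 0.145] [-30.  -57.1  -3.1]
1 [[-0.72, 1.17, 1.98]] dr [-0.07, -0.038, -0.035]
```

Call:
step_arm(dr=[[-0.014, -0.008, -0.007], [-0.028, -0.015, -0.014], [-0.042, -0.023, -0.021], [-0.056, -0.03, -0.028], [-0.07, -0.038, -0.035], [-0.07, -0.038, -0.035], [-0.07, -0.038, -0.035], [-0.07, -0.038, -0.035]], xyz=[[-0.14, 0.23, 0.4], [-0.29, 0.47, 0.8], [-0.43, 0.7, 1.2], [-0.58, 0.94, 1.6], [-0.72, 1.17, 1.98], [-0.72, 1.17, 1.98], [-0.72, 1.17, 1.98], [-0.72, 1.17, 1.98]], gripper=[0, 0, 0, 0, 0, 0, 0, 0])

```text
time: 10.2
ee_pos: [0.5894, 0.3033, 0.1479]
tcp_rot: [180.0, 64.2, -151.6]
wrist_force: [-0.7, -0.4, -0.5]
opening: 0.0097
```

```bash
python3 - <<'E'
from h import *
print(tipnow()*1000-np.r_[C*1000,0])
p=bot.camera('wrist');save(p,'w6');q=bot.camera('scene');save(q,'s6');t=bot.camera('top');save(t,'t6')
for c in (p,q,t): print(proj(c,tipnow()))
a=cv2.resize(cv2.imread('pics/s6.png')[190:300,300:460],(640,440),interpolation=cv2.INTER_CUBIC);cv2.imwrite('pics/s6c.png',a)
a=cv2.resize(cv2.imread('pics/t6.png')[180:270,165:295],(650,450),interpolation=cv2.INTER_CUBIC);cv2.imwrite('pics/t6c.png',a)
path([(15,-8,60),(15,-8,35),(15,-8,13)],28.7,42)
E
```

```text
[16.87699725 -9.91629514 85.37688269]
[324.93497397  90.22357162]
[382.69582981 244.05811465]
[214.17541689 219.11205806]
3 [[0.6, 0.07, 0.27], [1.16, 0.07, 0.54], [1.65, 0.07, 0.78]] dr [-0.004, 0.003, -0.002]
```

View pics/w6.png

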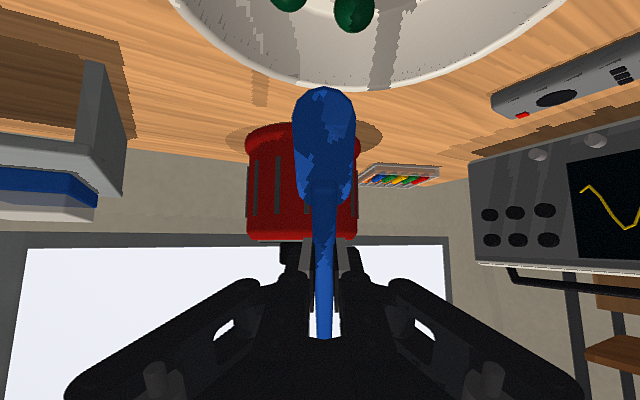

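View pics/s6c.png

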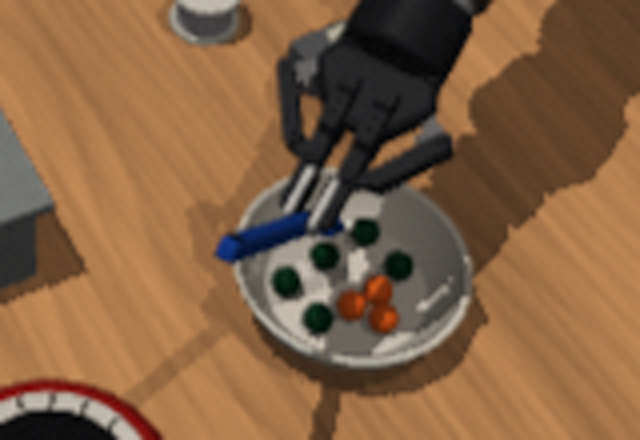

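View pics/t6c.png

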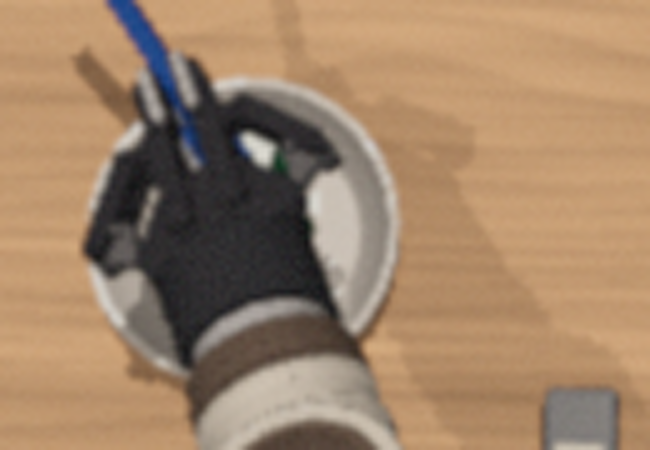

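```bash
python3 - <<'E'
from h import *
print(tipnow()*1000-np.r_[C*1000,0])
path([(15,-8,55),(15,-8,30),(15,-8,16),(15,-8,13),(9,0,13),(3,8,13),(-3,16,13),(-9,24,13)],28.7,42)
E
```

```text
[17.03124861 -9.90870982 85.95639498]
8 [[0.71, 0.07, 0.32], [1.27, 0.07, 0.6], [1.59, 0.07, 0.75], [1.65, 0.07, 0.78], [1.67, 0.32, 0.75], [1.69, 0.57, 0.71], [1.7, 0.81, 0.68], [1.72, 1.06, 0.65]] dr [-0.004, 0.003, -0.002]
```

Call:
step_arm(dr=[[-0.002, 0.002, 0], [-0.004, 0.003, -0.002], [-0.004, 0.003, -0.002], [-0.004, 0.003, -0.002], [-0.004, 0.003, -0.002], [-0.004, 0.003, -0.002], [-0.004, 0.003, -0.002], [-0.004, 0.003, -0.002]], xyz=[[0.71, 0.07, 0.32], [1.27, 0.07, 0.6], [1.55, 0.07, 0.73], [1.65, 0.07, 0.78], [1.65, 0.07, 0.78], [1.67, 0.32, 0.75], [1.69, 0.57, 0.71], [1.7, 0.81, 0.68]], gripper=[0, 0, 0, 0, 0, 0, 0, 0])

```text
time: 11.15
ee_pos: [0.5692, 0.3305, 0.0759]
tcp_rot: [180.0, 64.1, -151.3]
wrist_force: [1.5, -0.2, -0.4]
opening: 0.0097
```

```bash
python3 - <<'E'
from h import *
q=bot.camera('scene');save(q,'s7');bot.camera('scene');q=bot.camera('scene')
a=cv2.resize(cv2.imread('pics/s7.png')[190:300,300:460],(640,440),interpolation=cv2.INTER_CUBIC);cv2.imwrite('pics/s7c.png',a)
o=bot.get_obs();print(tipnow()*1000-np.r_[C*1000,0],o['wrist_force'],o['time'],o['q'].round(1));print(balls(q))
path([(-9,24,13),(-14,30,13),(-20,22,13),(-26,14,13),(-30,5,13),(-33,-5,13),(-30,-15,13),(-24,-24,13)],28.7,42)
E
```

```text
[-3.50980395 17.12266164 12.96513906] [ 0.85667816  0.06520415 -0.77025141] 11.3 [ 31.  -22.9 -60.  -11.1  -1.9   1. ]
{'o': [(np.int32(8), [-10.0, 36.0])], 'g': [(np.int32(12), [-36.0, -20.0]), (np.int32(23), [7.0, -21.0]), (np.int32(30), [46.0, -13.0])]}
8 [[0.02, 0.21, -0.03], [0.03, 0.4, -0.07], [0.13, 0.3, -0.27], [0.23, 0.2, -0.48], [0.32, 0.05, -0.65], [0.4, -0.13, -0.82], [0.42, -0.39, -0.87], [0.41, -0.66, -0.85]] dr [0.002, 0.0, 0.001]
```

View pics/s7c.png

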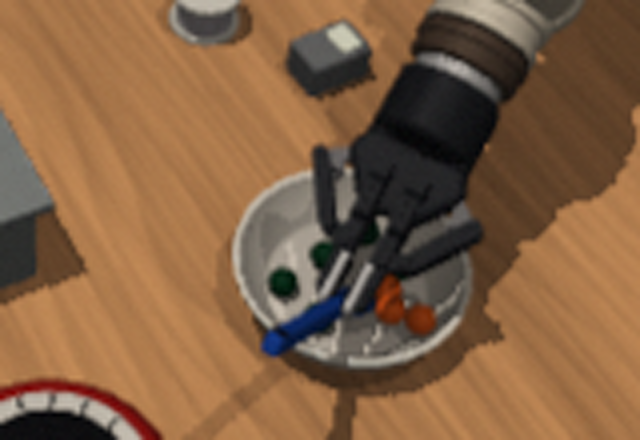

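Call:
step_arm(dr=[[0, 0, 0], [0, 0, 0], [0, 0, 0], [0, 0, 0], [0, 0, 0], [0, 0, 0], [0, 0, 0], [0, 0, 0]], xyz=[[0.02, 0.21, -0.03], [0.03, 0.4, -0.07], [0.13, 0.3, -0.27], [0.23, 0.2, -0.48], [0.32, 0.05, -0.65], [0.4, -0.13, -0.82], [0.42, -0.39, -0.87], [0.41, -0.66, -0.85]], gripper=[0, 0, 0, 0, 0, 0, 0, 0])

```text
time: 12.1
ee_pos: [0.5492, 0.2882, 0.0754]
tcp_rot: [180.0, 64.1, -151.2]
wrist_force: [0.2, 0.7, -0.1]
opening: 0.0099
```

```bash
python3 - <<'E'
from h import *
q=bot.camera('scene');save(q,'s8');bot.camera('scene');q=bot.camera('scene')
a=cv2.resize(cv2.imread('pics/s8.png')[190:300,300:460],(640,440),interpolation=cv2.INTER_CUBIC);cv2.imwrite('pics/s8c.png',a)
o=bot.get_obs();print(tipnow()*1000-np.r_[C*1000,0],o['wrist_force'],o['time'],o['q'].round(1));print(balls(q))
path([(-16,-29,13),(-7,-32,13),(3,-32,13),(12,-28,13),(19,-22,13),(24,-14,13),(27,-5,13),(28,5,13)],28.7,42)
E
```

```text
[-22.64590841 -25.77717667  12.9171192 ] [-0.6082645  -0.45008091  0.41413289] 12.25 [ 26.9 -31.3 -64.7  -7.5   1.6  -0.8]
{'o': [(np.int32(15), [-17.0, 1.0])], 'g': [(np.int32(11), [-19.0, -41.0]), (np.int32(14), [-50.0, -24.0]), (np.int32(17), [46.0, -9.0]), (np.int32(36), [39.0, 24.0])]}
8 [[-0.05, -0.15, 0.09], [-0.12, -0.32, 0.24], [-0.22, -0.44, 0.44], [-0.32, -0.46, 0.66], [-0.42, -0.42, 0.86], [-0.51, -0.3, 1.05], [-0.59, -0.14, 1.2], [-0.65, 0.07, 1.33]] dr [-0.0, -0.0, -0.001]
```

View pics/s8c.png

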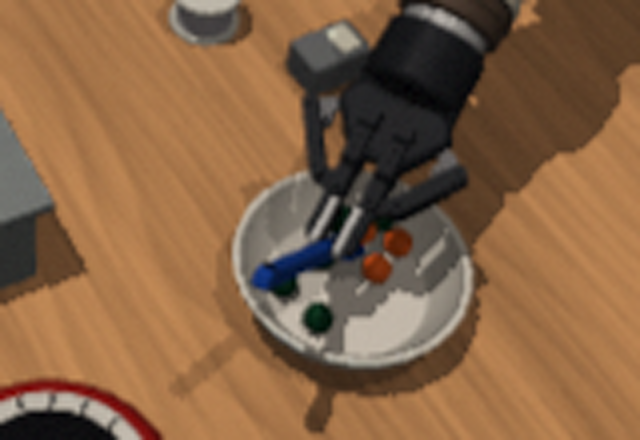

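Call:
step_arm(dr=[[0, 0, 0], [0, 0, 0], [0, 0, 0], [0, 0, 0], [0, 0, 0], [0, 0, 0], [0, 0, 0], [0, 0, 0]], xyz=[[-0.05, -0.15, 0.09], [-0.12, -0.32, 0.24], [-0.22, -0.44, 0.44], [-0.32, -0.46, 0.66], [-0.42, -0.42, 0.86], [-0.51, -0.3, 1.05], [-0.59, -0.14, 1.2], [-0.65, 0.07, 1.33]], gripper=[0, 0, 0, 0, 0, 0, 0, 0])

```text
time: 13.05
ee_pos: [0.6013, 0.3198, 0.0764]
tcp_rot: [180.0, 64.1, -151.3]
wrist_force: [-2.3, -0.9, 5.0]
opening: 0.0097
```

```bash
python3 - <<'E'
from h import *
q=bot.camera('scene');save(q,'s9');bot.camera('scene');q=bot.camera('scene')
a=cv2.resize(cv2.imread('pics/s9.png')[190:300,300:460],(640,440),interpolation=cv2.INTER_CUBIC);cv2.imwrite('pics/s9c.png',a)
o=bot.get_obs();print(tipnow()*1000-np.r_[C*1000,0],o['wrist_force'],o['time'],o['q'].round(1));print(balls(q))
path([(25,14,13),(19,22,13),(12,28,13),(3,32,13),(-6,31,13),(-15,26,13),(-10,15,13),(-5,5,13)],28.7,42)
E
```

```text
[28.58374025  6.81313686 14.04284534] [-1.42213124 -0.09386793  5.36146   ] 13.2 [ 27.6 -18.6 -57.1 -12.6   1.1  -0.5]
{'o': [], 'g': [(np.int32(18), [-39.0, -17.0]), (np.int32(21), [40.0, 27.0])]}
8 [[0.02, 0.2, 0.02], [0.04, 0.45, -0.01], [0.07, 0.66, -0.08], [0.14, 0.86, -0.22], [0.23, 0.94, -0.4], [0.34, 0.94, -0.64], [0.35, 0.64, -0.66], [0.36, 0.36, -0.67]] dr [0.002, 0.002, 0.001]
```

View pics/s9c.png

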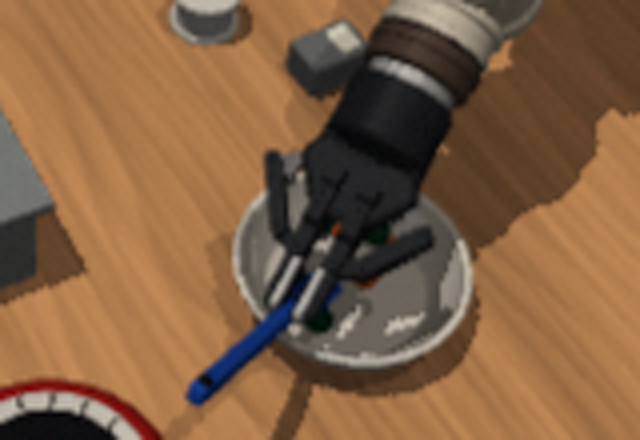

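```bash
python3 - <<'E'
from h import *
path([(20,3,15),(14,4,13),(12,12,13),(7,20,13),(0,26,13),(-8,27,13),(-15,22,13),(-16,12,13)],28.7,42)
E
```

```text
8 [[0.08, 0.02, -0.22], [0.18, 0.11, -0.3], [0.16, 0.31, -0.26], [0.16, 0.55, -0.27], [0.2, 0.76, -0.34], [0.27, 0.88, -0.49], [0.36, 0.86, -0.68], [0.42, 0.65, -0.81]] dr [0.002, 0.002, 0.001]
```

Call:
step_arm(dr=[[0, 0, 0], [0, 0, 0], [0, 0, 0], [0, 0, 0], [0, 0, 0], [0, 0, 0], [0, 0, 0], [0, 0, 0]], xyz=[[0.08, 0.02, -0.22], [0.18, 0.11, -0.3], [0.16, 0.31, -0.26], [0.16, 0.55, -0.27], [0.2, 0.76, -0.34], [0.27, 0.88, -0.49], [0.36, 0.86, -0.68], [0.42, 0.65, -0.81]], gripper=[0, 0, 0, 0, 0, 0, 0, 0])

```text
time: 14.0
ee_pos: [0.5541, 0.3252, 0.074]
tcp_rot: [180.0, 64.0, -151.2]
wrist_force: [1.0, 0.8, -0.0]
opening: 0.0094
```

```bash
python3 - <<'E'
from h import *
q=bot.camera('scene');save(q,'s10');w=bot.camera('wrist');save(w,'w10')
a=cv2.resize(cv2.imread('pics/s10.png')[190:300,300:460],(640,440),interpolation=cv2.INTER_CUBIC);cv2.imwrite('pics/s10c.png',a)
o=bot.get_obs();print(tipnow()*1000-np.r_[C*1000,0],o['wrist_force'],o['time'],o['q'].round(1));print(balls(q))
E
```

```text
[-17.65693883  10.20368018  11.72310635] [ 0.24716407  0.12810457 -0.89771751] 14.1 [ 31.3 -26.1 -62.   -9.9  -2.3   1.1]
{'o': [(np.int32(8), [-15.0, -32.0]), (np.int32(15), [-33.0, -10.0])], 'g': [(np.int32(30), [-10.0, -47.0]), (np.int32(12), [-45.0, -20.0]), (np.int32(38), [30.0, 3.0]), (np.int32(33), [53.0, -1.0])]}
```

View pics/s10c.png

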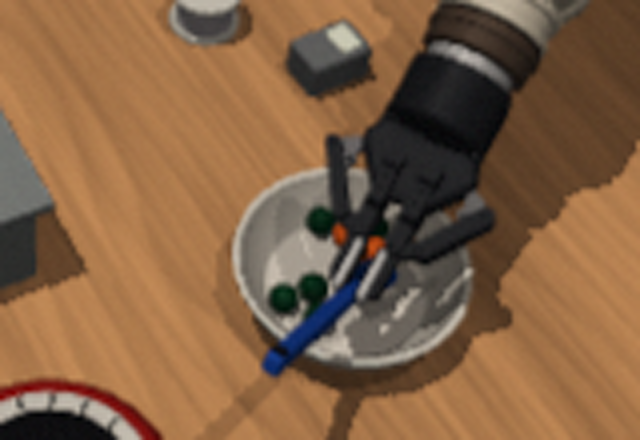

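View pics/w10.png

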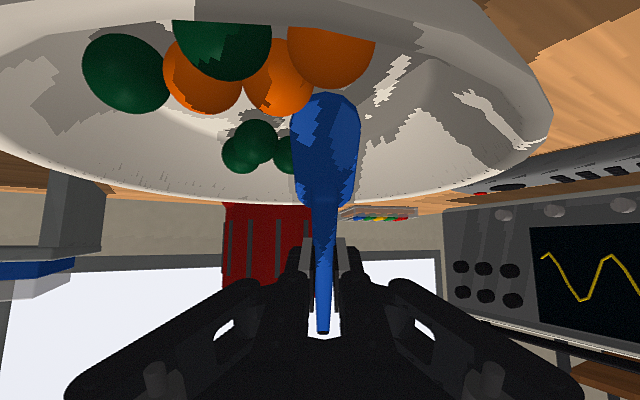

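```bash
cat >> h.py <<'E'
def B(p,L):
    for n,u in L: print(n,((ray(p,u,.019)[:2]-C)*1000).round(0))
E
python3 - <<'E'
from h import *
w=bot.camera('wrist')
B(w,[('o',(203,76)),('o',(275,78)),('o',(331,47)),('g',(127,72)),('g',(222,35)),('g',(257,140)),('g',(240,152)),('g',(290,155)),('tip',(324,95))])
E
```

```text
o [-17. -32.]
o [-26. -12.]
o [-46.  -4.]
g [ -8. -52.]
g [-37. -29.]
g [28. -3.]
g [51. -6.]
g [43. 20.]
tip [-25.   6.]
```

```bash
cat >> h.py <<'E'
U=np.array([np.cos(np.radians(28.7)),np.sin(np.radians(28.7))]);V=np.array([-U[1],U[0]])
def ab(L): return [tuple(U*a+V*b)+(z,) for a,b,z in L]
def toab(x): x=np.array(x);return (x@U).round(0),(x@V).round(0)
def Bab(p,L):
    for n,u in L: print(n,*toab((ray(p,u,.019)[:2]-C)*1000))
E
python3 - <<'E'
from kin import *
for a,th in [(-42,42),(-42,37),(-42,34)]:
    x=ab([(a,9,13)])[0];T=tcp([C[0]+x[0]/1e3,C[1]+x[1]/1e3,.013],28.7,th);print(th,np.round(ik(np.hypot(*T[:2]),T[2],22.05+th)[0],1),T[2])
print(toab((tipnow()[:2]-C)*1000),tipnow()[2])
path(ab([(-8,11,13),(-8,9,13),(-13,9,13),(-19,9,13),(-25,9,13),(-31,9,13),(-37,9,13),(-42,9,13)]),28.7,37)
E
```

```text
42 [-33.6 -65.8  -6.3] 0.0753922749919751
37 [-31.4 -61.3   1. ] 0.06955835627145854
34 [-29.7 -58.5   5.1] 0.06584841031027851
(np.float64(-10.0), np.float64(17.0)) 0.011984865137038128
8 [[0.03, -0.16, 0.22], [0.03, -0.21, 0.22], [0.08, -0.21, 0.11], [0.15, -0.21, -0.03], [0.21, -0.21, -0.16], [0.28, -0.21, -0.3], [0.35, -0.21, -0.43], [0.4, -0.21, -0.55]] dr [0.0, 0.087, -0.0]
```

Call:
step_arm(dr=[[0, 0.045, 0], [0, 0.087, 0], [0, 0.087, 0], [0, 0.087, 0], [0, 0.087, 0], [0, 0.087, 0], [0, 0.087, 0], [0, 0.087, 0]], xyz=[[0.02, -0.16, 0.15], [0.03, -0.21, 0.22], [0.08, -0.21, 0.11], [0.15, -0.21, -0.03], [0.21, -0.21, -0.16], [0.28, -0.21, -0.3], [0.35, -0.21, -0.43], [0.4, -0.21, -0.55]], gripper=[0, 0, 0, 0, 0, 0, 0, 0])

```text
time: 14.95
ee_pos: [0.537, 0.3043, 0.073]
tcp_rot: [-179.9, 59.4, -151.3]
wrist_force: [9.8, -0.2, 4.8]
opening: 0.0097
```

```bash
python3 - <<'E'
from h import *
w=bot.camera('wrist');save(w,'w11');q=bot.camera('scene');save(q,'s11')
a=cv2.resize(cv2.imread('pics/s11.png')[190:300,300:460],(640,440),interpolation=cv2.INTER_CUBIC);cv2.imwrite('pics/s11c.png',a)
o=bot.get_obs();print(toab((tipnow()[:2]-C)*1000),tipnow()[2],o['wrist_force'],o['time'],o['q'].round(1))
E
```

```text
(np.float64(-41.0), np.float64(9.0)) 0.015608494599329198 [ 7.44592437 -0.30975362  4.76677109] 15.05 [ 30.1 -31.7 -61.5   0.9  -1.3   0.7]
```

View pics/s11c.png

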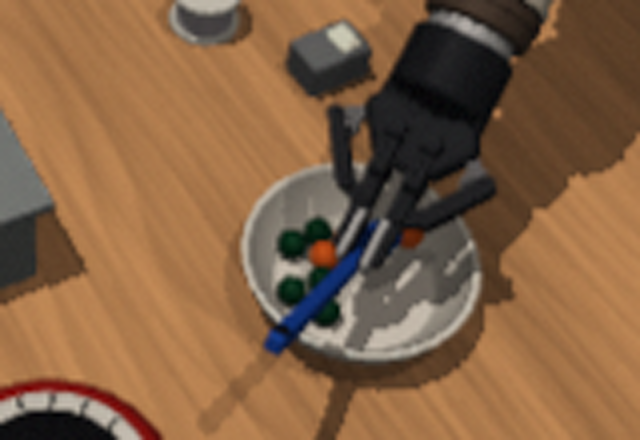

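View pics/w11.png

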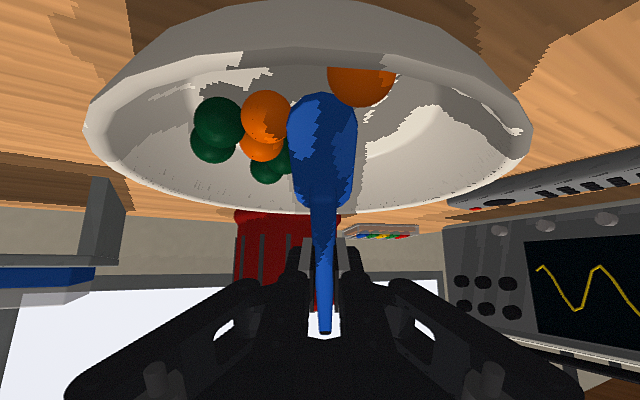

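```bash
python3 - <<'E'
from h import *
path(ab([(-36,9,13),(-28,9,13)]),28.7,37)
w=bot.camera('wrist');Bab(w,[('o',(266,112)),('o',(262,140)),('o',(362,75)),('g',(218,120)),('g',(213,138)),('g',(270,168)),('g',(288,155))])
E
```

```text
2 [[-0.0, 0.0, 0.15], [-0.1, 0.0, 0.32]] dr [-0.001, 0.006, 0.0]
o -30.0 -15.0
o -4.0 -23.0
o -53.0 21.0
g -24.0 -38.0
g -6.0 -47.0
g 37.0 -27.0
g 16.0 -12.0
```

Call:
step_arm(dr=[[0, 0, 0], [0, 0, 0], [0, 0, 0], [0, 0, 0], [0, 0, 0], [0, 0, 0], [0, 0, 0], [0, 0, 0]], xyz=[[-0.04, 0, 0.08], [-0.1, 0, 0.2], [-0.16, 0, 0.31], [-0.16, 0, 0.31], [-0.16, 0, 0.31], [-0.16, 0, 0.31], [-0.16, 0, 0.31], [-0.16, 0, 0.31]], gripper=[0, 0, 0, 0, 0, 0, 0, 0])

```text
time: 15.9
ee_pos: [0.5479, 0.311, 0.0685]
tcp_rot: [180.0, 59.0, -151.3]
wrist_force: [-0.4, 0.5, 0.3]
opening: 0.0095
```

```bash
cat >> h.py <<'E'
def dishfit(p,gain=None):
    # fit rim circle centre by region of network box + silhouette alignment vs initial picture: ECC on outer rim edges
    r=bot.regions_of(p,'dish');r=[x for x in r if x['p']>.5]
    if r: 
        x=r[0];m=x['region'];ys,xs=np.nonzero(m);return x['p'],x['box']
E
python3 - <<'E'
from h import *
w=bot.camera('wrist');save(w,'w12');q=bot.camera('scene');save(q,'s12');t=bot.camera('top');save(t,'t12')
print(dishfit(q),dishfit(t))
o=bot.get_obs();print(toab((tipnow()[:2]-C)*1000),tipnow()[2],o['wrist_force'],o['time'])
im=[]
for n,c in [('s',(190,300,300,460)),('t',(180,270,165,295))]:
    for k in ['0','12']:
        f=cv2.imread('pics/'+({'s':'scene','t':'top'}[n]+'0' if k=='0' else n+k)+'.png')
        im.append(cv2.resize(f[c[0]:c[1],c[2]:c[3]],(400,280),interpolation=cv2.INTER_CUBIC))
cv2.imwrite('pics/c12.png',np.vstack([np.hstack(im[:2]),np.hstack(im[2:])]))
E
```

```text
(0.74, [391.3, 253.8, 62.2, 47.6]) (0.97, [211.8, 227.7, 60.3, 57.4])
(np.float64(-28.0), np.float64(10.0)) 0.012067904648798047 [-0.63929657  0.25301524  0.62422237] 16.15
```

View pics/c12.png

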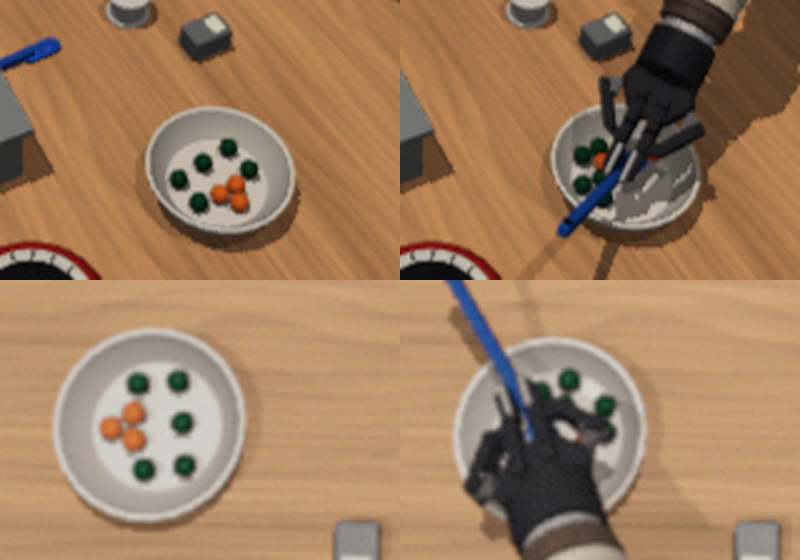

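View pics/w12.png

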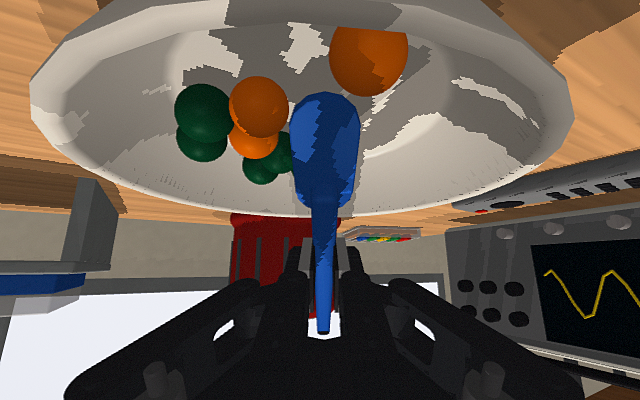

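```bash
python3 - <<'E'
from h import *
w=bot.camera('wrist');Bab(w,[('o',(258,107)),('o',(254,138)),('o',(368,58)),('g',(202,112)),('g',(203,138)),('g',(262,165)),('g',(288,152))])
a=cv2.imread('pics/top0.png',0);t=bot.camera('top');b=cv2.cvtColor(t['image'],cv2.COLOR_RGB2GRAY)
# right rim part template
for (r0,r1,c0,c1) in [(190,250,228,250),(190,225,178,200),(190,215,215,248)]:
    T=cv2.resize(a[r0:r1,c0:c1],None,fx=4,fy=4,interpolation=cv2.INTER_CUBIC)
    S=cv2.resize(b[r0-8:r1+8,c0-8:c1+8],None,fx=4,fy=4,interpolation=cv2.INTER_CUBIC)
    R=cv2.matchTemplate(S,T,cv2.TM_CCOEFF_NORMED);_,v,_,l=cv2.minMaxLoc(R);print(v,(l[0]/4-8,l[1]/4-8))
E
```

```text
o -27.0 -16.0
o -1.0 -24.0
o -52.0 22.0
g -23.0 -38.0
g -1.0 -47.0
g 34.0 -27.0
g 15.0 -10.0
0.00761371711269021 (8.0, 0.25)
0.1684834063053131 (0.25, 2.0)
0.7548896670341492 (-2.75, 0.0)
```

```bash
cat >> h.py <<'E'
def dishc(pics):
    th=np.radians(np.arange(0,360,3));G=[]
    for p in pics:
        g=cv2.GaussianBlur(cv2.cvtColor(p['image'],cv2.COLOR_RGB2GRAY).astype(np.float32),(0,0),1.0)
        gx=cv2.Sobel(g,cv2.CV_32F,1,0);gy=cv2.Sobel(g,cv2.CV_32F,0,1);G.append((p,gx,gy))
    def f(c):
        s=0
        for p,gx,gy in G:
            X=np.c_[c[0]+.086*np.cos(th),c[1]+.086*np.sin(th),np.full(len(th),.040)]
            k=(X@p['R'].T+p['t'])@p['camera_matrix'].T;uv=(k[:,:2]/k[:,2:])
            cu=uv.mean(0);n=uv-cu;n/=np.linalg.norm(n,axis=1)[:,None]
            m=lambda A:cv2.remap(A,uv[:,0].astype(np.float32)[None],uv[:,1].astype(np.float32)[None],cv2.INTER_LINEAR)[0]
            d=-(m(gx)*n[:,0]+m(gy)*n[:,1]);s+=np.clip(d,0,120).mean()
        return s
    best=max((f((.516+i/1e3,.283+j/1e3)),i,j) for i in range(-30,31,1) for j in range(-30,31,1))
    return best
E
python3 - <<'E'
from h import *
t=bot.camera('top');q=bot.camera('scene')
print(dishc([t,q]),dishc([t]),dishc([q]))
for n,p in [('top0',t),('scene0',q)]:
    d=dict(p);d['image']=cv2.cvtColor(cv2.imread('pics/%s.png'%n),cv2.COLOR_BGR2RGB)
    print(n,dishc([d]))
    if n=='top0': T0=d
    else: print('both',dishc([T0,d]))
E
```

```text
(np.float64(136.74243013339657), -4, 2) (np.float64(67.0561017359698), -4, 2) (np.float64(75.7576247897653), -7, 0)
top0 (np.float64(92.11333382668236), 5, 3)
scene0 (np.float64(103.11510502187757), 1, 0)
both (np.float64(182.43503318695616), 3, 2)
```

```bash
python3 - <<'E'
from h import *
q=bot.camera('scene');b=balls(q)
for n in b:
    for s,x in b[n]: print(n,s,toab(x))
path(ab([(-20,16,13),(-10,17,13),(0,17,13),(10,17,13),(18,17,13),(25,17,13),(30,17,13),(35,17,13)]),28.7,37)
E
```

```text
o 17 (np.float64(-5.0), np.float64(-24.0))
g 63 (np.float64(-10.0), np.float64(-40.0))
g 16 (np.float64(16.0), np.float64(-14.0))
g 31 (np.float64(36.0), np.float64(-24.0))
g 11 (np.float64(40.0), np.float64(8.0))
8 [[-0.12, 0.16, 0.16], [-0.25, 0.19, 0.37], [-0.38, 0.19, 0.59], [-0.51, 0.19, 0.8], [-0.61, 0.18, 0.97], [-0.7, 0.18, 1.12], [-0.77, 0.18, 1.23], [-0.83, 0.18, 1.34]] dr [0.001, -0.0, 0.0]
```

```bash
python3 - <<'E'
from kin import *
for a,b,th in [(26,28,46),(36,6,46),(36,6,50)]:
    x=ab([(a,b,13)])[0];T=tcp([C[0]+x[0]/1e3,C[1]+x[1]/1e3,.013],28.7,th);print(th,np.round(ik(np.hypot(*T[:2]),T[2],22.05+th)[0],1))
path(ab([(-20,14,13),(-10,20,13),(0,24,13),(10,27,13),(18,30,13),(24,30,13),(26,30,13),(26,30,13)]),28.7,46)
E
```

```text
46 [-18.7 -60.2 -19.6]
46 [-16.9 -59.  -20.1]
50 [-15.9 -61.8 -27.9]
8 [[-0.22, 0.11, -0.18], [-0.35, 0.26, 0.03], [-0.47, 0.36, 0.25], [-0.6, 0.44, 0.46], [-0.71, 0.51, 0.63], [-0.78, 0.51, 0.76], [-0.81, 0.51, 0.8], [-0.81, 0.51, 0.8]] dr [0.001, -0.157, 0.0]
```

Call:
step_arm(dr=[[0, -0.08, 0], [0, -0.157, 0], [0, -0.157, 0], [0, -0.157, 0], [0, -0.157, 0], [0, -0.157, 0], [0, -0.157, 0], [0, -0.157, 0]], xyz=[[-0.2, 0.11, -0.1], [-0.35, 0.26, 0.03], [-0.47, 0.36, 0.25], [-0.6, 0.44, 0.46], [-0.71, 0.51, 0.63], [-0.78, 0.51, 0.76], [-0.81, 0.51, 0.8], [-0.81, 0.51, 0.8]], gripper=[0, 0, 0, 0, 0, 0, 0, 0])

```text
time: 17.2
ee_pos: [0.577, 0.35, 0.0798]
tcp_rot: [180.0, 68.0, -151.3]
wrist_force: [-0.7, -0.4, -0.5]
opening: 0.0094
```

```bash
python3 - <<'E'
from h import *
w=bot.camera('wrist');save(w,'w13');q=bot.camera('scene');save(q,'s13');b=balls(q)
a=cv2.resize(cv2.imread('pics/s13.png')[190:300,300:460],(640,440),interpolation=cv2.INTER_CUBIC);cv2.imwrite('pics/s13c.png',a)
for n in b:
    for s,x in b[n]: print(n,s,toab(x))
o=bot.get_obs();print(toab((tipnow()[:2]-C)*1000),tipnow()[2],o['wrist_force'],o['time'])
path(ab([(26,24,13),(26,18,13),(26,12,13),(26,7,13),(29,7,13),(32,7,13),(34,7,13),(34,7,13)]),28.7,46)
E
```

```text
o 12 (np.float64(-31.0), np.float64(-13.0))
o 18 (np.float64(-5.0), np.float64(-24.0))
g 55 (np.float64(-8.0), np.float64(-41.0))
g 48 (np.float64(23.0), np.float64(-7.0))
g 31 (np.float64(36.0), np.float64(-24.0))
(np.float64(26.0), np.float64(30.0)) 0.013027618892038503 [-0.15997869 -0.99486679 -0.6487102 ] 17.3
8 [[-0.0, -0.15, 0.01], [-0.0, -0.3, 0.01], [-0.0, -0.45, 0.01], [-0.0, -0.57, 0.01], [-0.03, -0.57, 0.08], [-0.06, -0.57, 0.15], [-0.08, -0.57, 0.19], [-0.08, -0.57, 0.19]] dr [0.001, -0.001, 0.0]
```

View pics/s13c.png

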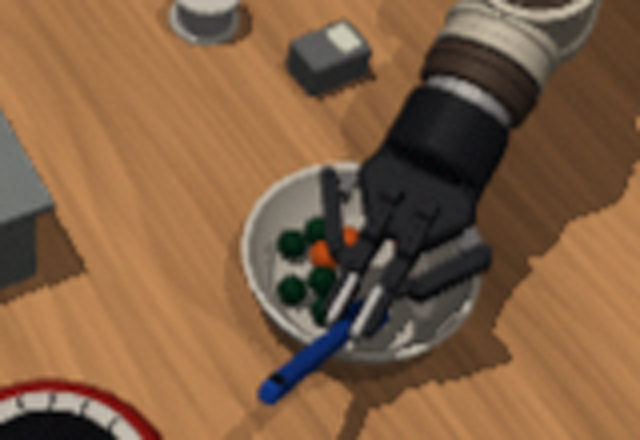

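View pics/w13.png

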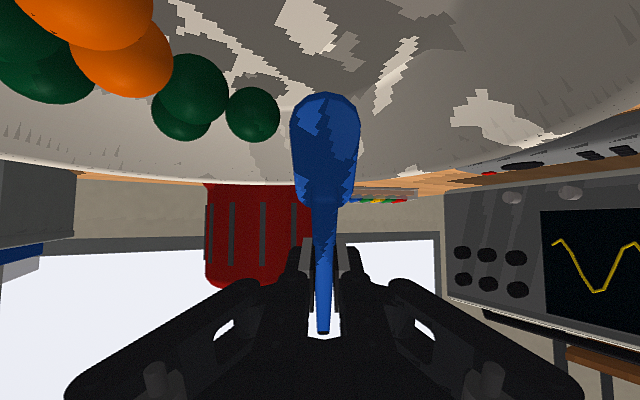

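Call:
step_arm(dr=[[0, 0, 0], [0, 0, 0], [0, 0, 0], [0, 0, 0], [0, 0, 0], [0, 0, 0], [0, 0, 0], [0, 0, 0]], xyz=[[0, -0.15, 0.01], [0, -0.3, 0.01], [0, -0.45, 0.01], [0, -0.6, 0.01], [-0.03, -0.62, 0.08], [-0.06, -0.62, 0.15], [-0.08, -0.62, 0.19], [-0.1, -0.62, 0.23]], gripper=[0, 0, 0, 0, 0, 0, 0, 0])

```text
time: 18.1
ee_pos: [0.5979, 0.3336, 0.0807]
tcp_rot: [180.0, 68.1, -151.3]
wrist_force: [-1.4, -0.9, 2.3]
opening: 0.0096
```

```bash
python3 - <<'E'
from h import *
w=bot.camera('wrist');save(w,'w14');q=bot.camera('scene');t=bot.camera('top');b=balls(q)
for n in b:
    for s,x in b[n]: print(n,s,toab(x))
o=bot.get_obs();print(toab((tipnow()[:2]-C)*1000),tipnow()[2],o['wrist_force'],o['time'])
print(dishc([t]),dishc([q]))
path(ab([(37,6,13),(40,6,13),(43,6,13)]),28.7,46)
E
```

```text
g 17 (np.float64(-22.0), np.float64(-39.0))
g 13 (np.float64(4.0), np.float64(-48.0))
g 12 (np.float64(15.0), np.float64(-10.0))
g 8 (np.float64(36.0), np.float64(-31.0))
(np.float64(36.0), np.float64(5.0)) 0.01383270539669558 [-1.08813712 -0.51765897  3.48513185] 18.25
(np.float64(46.054710436909), -4, 1) (np.float64(70.33996165563539), -6, 1)
3 [[0.01, 0.01, 0.03], [-0.02, 0.01, 0.1], [-0.04, 0.01, 0.16]] dr [0.001, 0.0, 0.0]
```

View pics/w14.png

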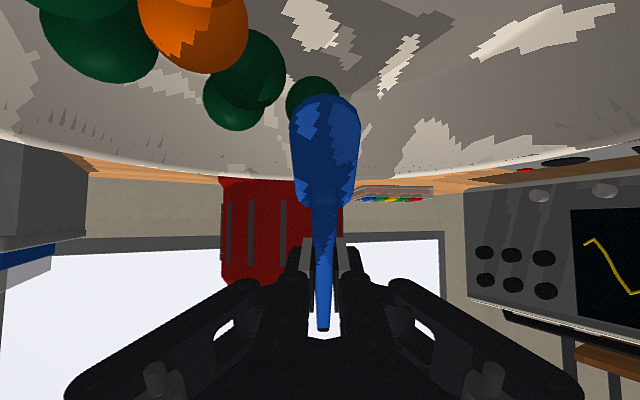

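```bash
python3 - <<'E'
from h import *
path(ab([(32,4,18),(32,2,28),(34,-2,36),(38,-6,36),(42,-10,36),(46,-12,36),(50,-14,36),(50,-14,36)]),28.7,46)
E
```

```text
8 [[-0.06, -0.04, -0.14], [-0.29, -0.09, -0.23], [-0.49, -0.19, -0.26], [-0.53, -0.29, -0.17], [-0.57, -0.39, -0.07], [-0.6, -0.44, 0.02], [-0.64, -0.49, 0.11], [-0.64, -0.49, 0.11]] dr [0.001, 0.0, 0.0]
```

Call:
step_arm(dr=[[0, 0, 0], [0, 0, 0], [0, 0, 0], [0, 0, 0], [0, 0, 0], [0, 0, 0], [0, 0, 0], [0, 0, 0]], xyz=[[-0.06, -0.04, -0.14], [-0.29, -0.09, -0.23], [-0.49, -0.19, -0.26], [-0.53, -0.29, -0.17], [-0.57, -0.39, -0.07], [-0.6, -0.44, 0.02], [-0.64, -0.49, 0.11], [-0.64, -0.49, 0.11]], gripper=[0, 0, 0, 0, 0, 0, 0, 0])

```text
time: 19.05
ee_pos: [0.6194, 0.3224, 0.1016]
tcp_rot: [180.0, 68.0, -151.3]
wrist_force: [0.4, 1.1, -0.9]
opening: 0.0092
```

```bash
python3 - <<'E'
from h import *
w=bot.camera('wrist');save(w,'w15');q=bot.camera('scene');t=bot.camera('top');save(q,'s15')
a=cv2.resize(cv2.imread('pics/s15.png')[190:300,300:460],(640,440),interpolation=cv2.INTER_CUBIC);cv2.imwrite('pics/s15c.png',a)
o=bot.get_obs();print(toab((tipnow()[:2]-C)*1000),tipnow()[2],o['wrist_force'],o['time'])
print(dishc([t]),dishc([q]))
path(ab([(53,-16,36),(56,-17,36),(59,-19,36),(62,-21,36),(65,-22,36),(68,-24,36)]),28.7,46)
E
```

```text
(np.float64(49.0), np.float64(-14.0)) 0.03502362426160899 [-0.14298332 -0.02588311 -0.6412312 ] 19.2
(np.float64(54.20769381471151), -4, 1) (np.float64(68.48646394715729), -7, 0)
6 [[-0.06, -0.04, 0.07], [-0.09, -0.07, 0.14], [-0.11, -0.12, 0.21], [-0.14, -0.17, 0.28], [-0.17, -0.19, 0.35], [-0.2, -0.24, 0.42]] dr [0.001, -0.001, 0.0]
```

View pics/s15c.png

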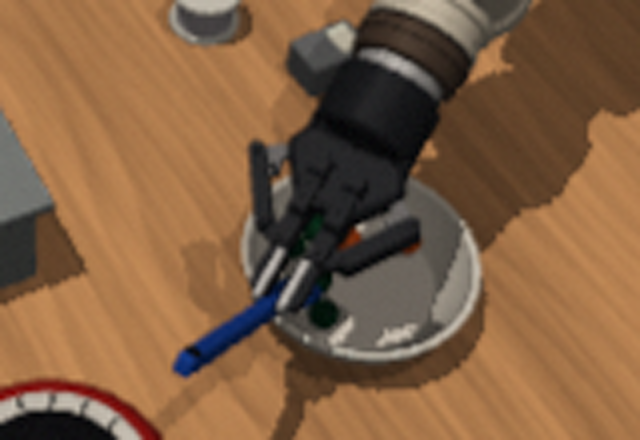

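View pics/w15.png

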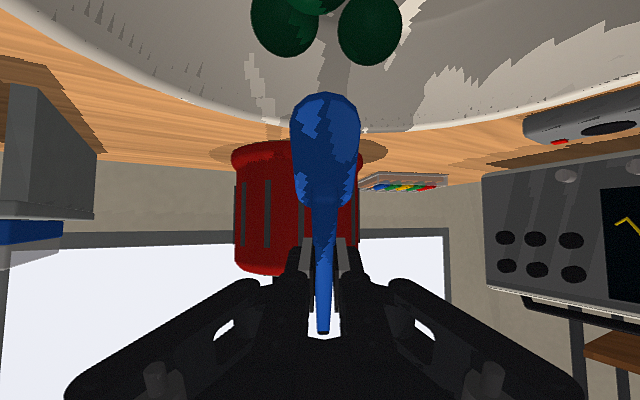

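Call:
step_arm(dr=[[0, 0, 0], [0, 0, 0], [0, 0, 0], [0, 0, 0], [0, 0, 0], [0, 0, 0], [0, 0, 0], [0, 0, 0]], xyz=[[-0.06, -0.04, 0.07], [-0.09, -0.07, 0.14], [-0.11, -0.12, 0.21], [-0.14, -0.17, 0.28], [-0.14, -0.17, 0.28], [-0.14, -0.17, 0.28], [-0.14, -0.17, 0.28], [-0.14, -0.17, 0.28]], gripper=[0, 0, 0, 0, 0, 0, 0, 0])

```text
time: 20.0
ee_pos: [0.633, 0.3226, 0.1032]
tcp_rot: [180.0, 68.0, -151.3]
wrist_force: [-0.1, -0.1, 0.1]
opening: 0.0096
```

```bash
python3 - <<'E'
from h import *
q=bot.camera('scene');t=bot.camera('top')
o=bot.get_obs();print(toab((tipnow()[:2]-C)*1000),tipnow()[2],o['wrist_force'],o['time'])
print(dishc([t]),dishc([q]))
path(ab([(65,-22,36),(67,-23,36),(69,-24,36),(71,-25,36)]),28.7,46)
E
```

```text
(np.float64(62.0), np.float64(-21.0)) 0.03654736488651304 [-0.39052968 -0.52121664 -1.59422779] 20.1
(np.float64(54.58085852897593), -3, 2) (np.float64(70.13946255067646), -7, 2)
4 [[-0.02, -0.02, 0.07], [-0.03, -0.05, 0.12], [-0.05, -0.07, 0.17], [-0.07, -0.1, 0.21]] dr [0.001, -0.0, 0.0]
```

Call:
step_arm(dr=[[0, 0, 0], [0, 0, 0], [0, 0, 0], [0, 0, 0], [0, 0, 0], [0, 0, 0], [0, 0, 0], [0, 0, 0]], xyz=[[-0.02, -0.02, 0.07], [-0.03, -0.05, 0.12], [-0.05, -0.07, 0.17], [-0.07, -0.1, 0.21], [-0.07, -0.1, 0.21], [-0.07, -0.1, 0.21], [-0.07, -0.1, 0.21], [-0.07, -0.1, 0.21]], gripper=[0, 0, 0, 0, 0, 0, 0, 0])

```text
time: 20.9
ee_pos: [0.6428, 0.3234, 0.1027]
tcp_rot: [180.0, 68.0, -151.3]
wrist_force: [0.6, -0.1, -1.1]
opening: 0.0097
```

```bash
python3 - <<'E'
from h import *
q=bot.camera('scene');t=bot.camera('top')
o=bot.get_obs();print(toab((tipnow()[:2]-C)*1000),tipnow()[2],o['wrist_force'],o['time'])
print(dishc([t]),dishc([q]))
path(ab([(73,-26,36),(75,-27,36),(77,-28,36),(79,-29,36)]),28.7,46)
E
```

```text
(np.float64(71.0), np.float64(-25.0)) 0.03600586030920089 [ 0.4143886  -0.15333192 -0.30504269] 21.0
(np.float64(45.688374684549814), -2, 2) (np.float64(71.13771328695881), -6, 2)
4 [[-0.02, -0.02, 0.05], [-0.04, -0.05, 0.1], [-0.06, -0.07, 0.14], [-0.08, -0.1, 0.19]] dr [0.001, -0.0, 0.0]
```

```bash
python3 - <<'E'
from h import *
w=bot.camera('wrist');save(w,'w16');q=bot.camera('scene');save(q,'s16')
a=cv2.resize(cv2.imread('pics/s16.png')[190:300,300:460],(640,440),interpolation=cv2.INTER_CUBIC);cv2.imwrite('pics/s16c.png',a)
E
```

```text
(no output)
```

View pics/s16c.png

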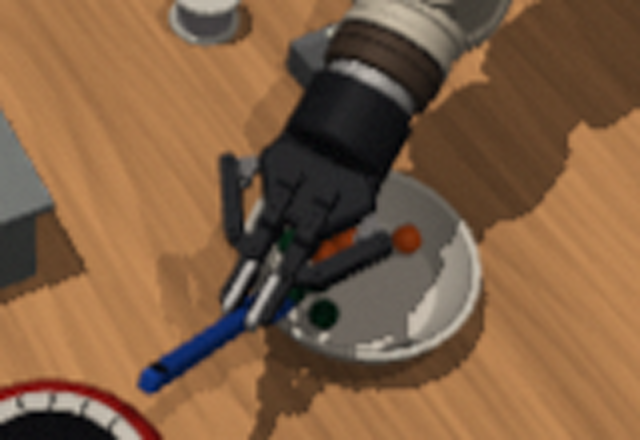

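View pics/w16.png

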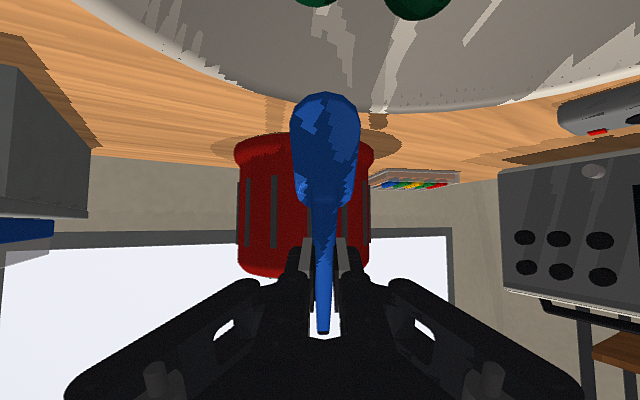

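```bash
python3 - <<'E'
from h import *
path(ab([(64,-21,35),(60,-19,30),(60,-19,27),(63,-20.5,27),(66,-22,27),(68,-23,27),(70,-24,27),(72,-25,27)]),28.7,46)
E
```

```text
8 [[0.09, 0.1, -0.15], [0.24, 0.15, -0.2], [0.31, 0.15, -0.17], [0.28, 0.12, -0.1], [0.25, 0.08, -0.03], [0.24, 0.05, 0.02], [0.22, 0.03, 0.06], [0.2, 0.0, 0.11]] dr [0.001, -0.0, 0.0]
```

Call:
step_arm(dr=[[0, 0, 0], [0, 0, 0], [0, 0, 0], [0, 0, 0], [0, 0, 0], [0, 0, 0], [0, 0, 0], [0, 0, 0]], xyz=[[0.09, 0.1, -0.15], [0.24, 0.15, -0.2], [0.31, 0.15, -0.17], [0.28, 0.12, -0.1], [0.25, 0.08, -0.03], [0.24, 0.05, 0.02], [0.24, 0.05, 0.02], [0.24, 0.05, 0.02]], gripper=[0, 0, 0, 0, 0, 0, 0, 0])

```text
time: 21.9
ee_pos: [0.6398, 0.3239, 0.0943]
tcp_rot: [180.0, 68.1, -151.3]
wrist_force: [-2.0, 0.4, 3.7]
opening: 0.0101
```

```bash
python3 - <<'E'
from h import *
q=bot.camera('scene');t=bot.camera('top')
o=bot.get_obs();print(toab((tipnow()[:2]-C)*1000),tipnow()[2],o['wrist_force'],o['time'])
print(dishc([t]),dishc([q]))
path(ab([(68,-23,27),(70,-24,27),(72,-25,27),(74,-26,27),(76,-27,27)]),28.7,46)
E
```

```text
(np.float64(69.0), np.float64(-23.0)) 0.027567984423164937 [-1.94144894  0.55525705  4.04798274] 22.0
(np.float64(48.64134371346408), -3, 2) (np.float64(70.73562483961425), -6, 2)
5 [[0.02, 0.0, -0.0], [0.0, -0.02, 0.04], [-0.02, -0.05, 0.09], [-0.04, -0.07, 0.13], [-0.06, -0.1, 0.18]] dr [0.001, 0.001, 0.0]
```

Call:
step_arm(dr=[[0, 0, 0], [0, 0, 0], [0, 0, 0], [0, 0, 0], [0, 0, 0], [0, 0, 0], [0, 0, 0], [0, 0, 0]], xyz=[[0.0, -0.02, 0.04], [-0.02, -0.05, 0.09], [-0.04, -0.07, 0.13], [-0.06, -0.1, 0.18], [-0.06, -0.1, 0.18], [-0.06, -0.1, 0.18], [-0.06, -0.1, 0.18], [-0.06, -0.1, 0.18]], gripper=[0, 0, 0, 0, 0, 0, 0, 0])

```text
time: 22.8
ee_pos: [0.648, 0.3238, 0.0932]
tcp_rot: [180.0, 68.0, -151.3]
wrist_force: [-3.0, -1.5, 2.9]
opening: 0.0095
```

```bash
python3 - <<'E'
from h import *
q=bot.camera('scene');t=bot.camera('top');save(q,'s17')
o=bot.get_obs();print(toab((tipnow()[:2]-C)*1000),tipnow()[2],o['wrist_force'],o['time'])
print(dishc([t]),dishc([q]))
w=bot.camera('wrist');save(w,'w17')
E
```

```text
(np.float64(76.0), np.float64(-27.0)) 0.026444086667316236 [-2.11539668 -1.2641429   3.71200584] 22.9
(np.float64(40.78227875891496), -3, 2) (np.float64(67.30531376409286), -6, 0)
```

View pics/w17.png

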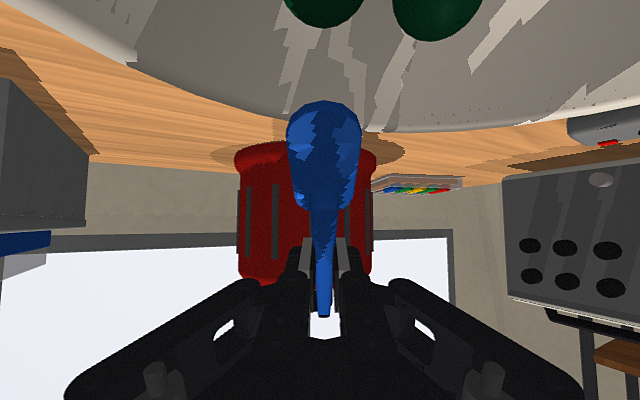

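```bash
python3 - <<'E'
from h import *
o=bot.get_obs();w=bot.camera('wrist');R=Ro.from_euler('xyz',o['tcp_rot'],degrees=True)
# tool->cam constant; spoon points in tool frame
head=TIP; d=np.array([np.cos(np.radians(22.05)),0,-np.sin(np.radians(22.05))]) # along spoon to head guess
print('TIP',TIP)
end=TIP-.236*np.array([np.cos(np.radians(22.05)),0,-np.sin(np.radians(22.05))])
for P in (TIP,end): print(proj(w,o['ee_pos']+R.apply(P)))
piv=np.array([0,0,-.006])
for dl in range(-20,21,4):
    Q=Ro.from_euler('y',dl,degrees=True)
    print(dl,[proj(w,o['ee_pos']+R.apply(piv+Q.apply(P-piv))).round(0) for P in (TIP,end)])
path(ab([(68,-23,30),(55,-18,36)]),28.7,46)
E
```

```text
TIP [ 0.08420023  0.00033969 -0.03043642]
[325.1813214   88.76869276]
[324.36333218 352.76001307]
-20 [array([325.,  87.]), array([324., 421.])]
-16 [array([325.,  85.]), array([324., 406.])]
-12 [array([325.,  84.]), array([324., 392.])]
-8 [array([325.,  85.]), array([324., 378.])]
-4 [array([325.,  86.]), array([324., 365.])]
0 [array([325.,  89.]), array([324., 353.])]
4 [array([325.,  93.]), array([324., 341.])]
8 [array([325.,  99.]), array([324., 329.])]
12 [array([325., 107.]), array([324., 318.])]
16 [array([325., 117.]), array([324., 307.])]
20 [array([326., 129.]), array([324., 296.])]
2 [[-0.01, 0.11, -0.21], [-0.03, 0.23, -0.57]] dr [0.001, -0.0, 0.0]
```

```bash
python3 - <<'E'
s=open('h.py').read()
s=s.replace("C=np.array([.516,.283])","PIV=np.array([0,0,-.006]);DEL=8.0\nTIP=PIV+Ro.from_euler('y',DEL,degrees=True).apply(TIP-PIV);T0=22.05+DEL\nC=np.array([.516,.283])").replace("22.05+th","T0+th")
open('h.py','w').write(s)
E
python3 - <<'E'
from h import *
print(toab((tipnow()[:2]-C)*1000),tipnow()[2])
path(ab([(68,-23,30),(50,-18,45),(40,-15,70),(35,-15,100)]),28.7,38)
E
```

```text
(np.float64(67.0), np.float64(-27.0)) 0.03462604210227437
4 [[0.09, 0.1, 0.08], [-0.09, 0.23, -0.48], [-0.57, 0.31, -0.95], [-1.22, 0.31, -1.34]] dr [0.001, -0.0, 0.0]
```

Call:
step_arm(dr=[[0, 0, 0], [0, 0, 0], [0, 0, 0], [0, 0, 0], [0, 0, 0], [0, 0, 0], [0, 0, 0], [0, 0, 0]], xyz=[[-0.02, 0.08, -0.2], [-0.15, 0.2, -0.45], [-0.57, 0.31, -0.95], [-1.22, 0.31, -1.34], [-1.3, 0.31, -1.38], [-1.3, 0.31, -1.38], [-1.3, 0.31, -1.38], [-1.3, 0.31, -1.38]], gripper=[0, 0, 0, 0, 0, 0, 0, 0], squeeze=90)

```text
time: 23.8
ee_pos: [0.6136, 0.3192, 0.1594]
tcp_rot: [180.0, 67.9, -151.3]
wrist_force: [-0.4, -0.2, -1.0]
opening: 0.0086
```

```bash
python3 - <<'E'
from h import *
print(toab((tipnow()[:2]-C)*1000),tipnow())
T=tcp([.46,.11,.09],12,10);print(T);go(T,12,T0+10)
E
```

```text
(np.float64(34.0), np.float64(-15.0)) [0.55298501 0.28633212 0.10113327]
[0.54633838 0.12800451 0.10937677]
xyz [2.58, -3.382, -3.024] dr [0.239, 0.482, 0.173] rows>= 5.0
```

Call:
step_arm(dr=[[0.04, 0.08, 0.03], [0.08, 0.16, 0.06], [0.12, 0.24, 0.09], [0.16, 0.32, 0.12], [0.2, 0.4, 0.15], [0.239, 0.482, 0.173], [0.239, 0.482, 0.173], [0.239, 0.482, 0.173]], xyz=[[0.43, -0.56, -0.5], [0.86, -1.13, -1.0], [1.29, -1.69, -1.5], [1.72, -2.25, -2.0], [2.15, -2.82, -2.5], [2.58, -3.382, -3.024], [2.58, -3.382, -3.024], [2.58, -3.382, -3.024]], gripper=[0, 0, 0, 0, 0, 0, 0, 0])

```text
time: 24.6
ee_pos: [0.5473, 0.1282, 0.1105]
tcp_rot: [180.0, 40.2, -168.0]
wrist_force: [-0.1, 0.5, 0.1]
opening: 0.0088
```

```bash
python3 - <<'E'
from h import *
w=bot.camera('wrist');save(w,'w18');q=bot.camera('scene');save(q,'s18');t=bot.camera('top');save(t,'t18')
print(tipnow(),proj(w,tipnow()))
print(dishc([t]),dishc([q]));print(balls(t));print(balls(q))
a=cv2.resize(cv2.imread('pics/s18.png')[150:300,280:460],(720,600),interpolation=cv2.INTER_CUBIC);cv2.imwrite('pics/s18c.png',a)
T=tcp([.46,.11,.004],12,0);print(T);go(T,12,T0)
E
```

```text
[0.46056306 0.11083773 0.09082386] [326.80996461  98.00812387]
(np.float64(94.49420686480462), -4, 2) (np.float64(111.11358010705592), -7, 0)
{'o': [(np.int32(70), [-5.0, -26.0]), (np.int32(31), [-57.0, -8.0])], 'g': [(np.int32(57), [33.0, -9.0]), (np.int32(24), [34.0, 18.0]), (np.int32(23), [21.0, -43.0]), (np.int32(26), [-3.0, -45.0])]}
{'o': [(np.int32(69), [-7.0, -23.0]), (np.int32(32), [-58.0, -5.0])], 'g': [(np.int32(60), [10.0, -41.0]), (np.int32(69), [32.0, -4.0]), (np.int32(34), [35.0, 22.0])]}
[0.54831899 0.1284255  0.00776748]
xyz [1.63, -0.021, 1.982] dr [0.001, 0.177, 0.001] rows>= 3.0
```

View pics/s18c.png

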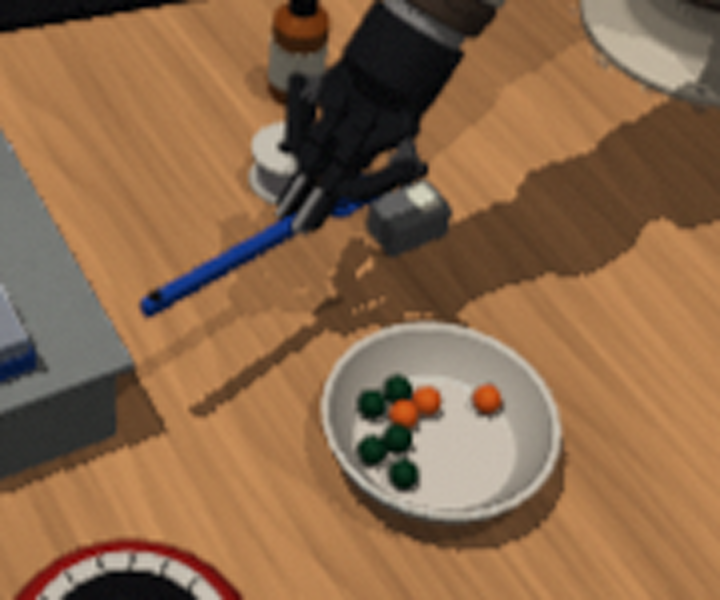

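View pics/w18.png

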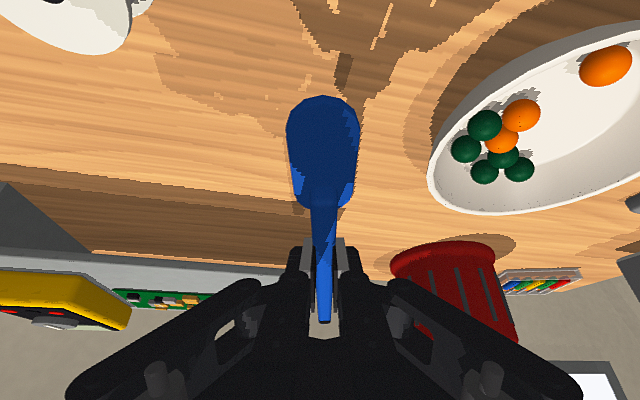

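Call:
step_arm(dr=[[0, 0.06, 0], [0, 0.12, 0], [0, 0.177, 0], [0, 0.177, 0], [0, 0.177, 0], [0, 0.177, 0], [0, 0.177, 0], [0, 0.177, 0]], xyz=[[0.3, 0, 0.37], [0.65, -0.01, 0.8], [1.0, -0.02, 1.22], [1.3, -0.02, 1.58], [1.5, -0.02, 1.82], [1.6, -0.02, 1.95], [1.63, -0.02, 1.98], [1.63, -0.02, 1.98]], gripper=[0, 0, 0, 0, 0, 0, 0, 0])

```text
time: 25.55
ee_pos: [0.5492, 0.1283, 0.0102]
tcp_rot: [180.0, 30.2, -168.0]
wrist_force: [-2.2, -0.5, 4.6]
opening: 0.0084
```

```bash
python3 - <<'E'
from h import *
w=bot.camera('wrist');save(w,'w19')
o=bot.get_obs();print(tipnow(),o['ee_pos'],o['wrist_force'])
E
```

```text
[0.46099554 0.10982802 0.00638923] [0.54929155 0.12830008 0.01045557] [-2.40109281 -0.33606971  4.62574282]
```

View pics/w19.png

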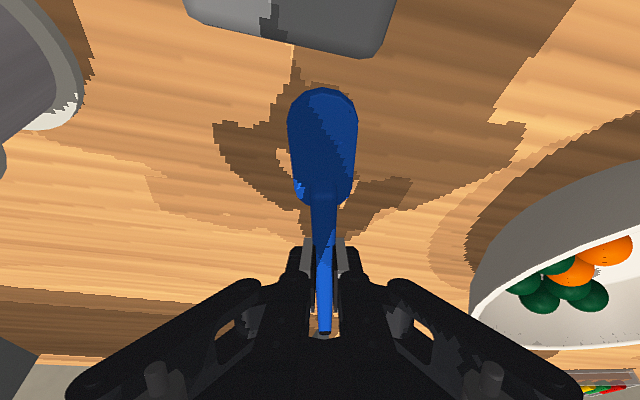

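```bash
python3 - <<'E'
from h import *
go([.5647,.1318,.025],12,5);go([.5647,.1318,.0035],12,5)
E
```

```text
xyz [-0.524, 0.005, -0.115] dr [0.001, 0.441, 0.0] rows>= 3.0
xyz [-0.254, 0.005, 0.349] dr [0.001, 0.441, 0.0] rows>= 3.0
```

Call:
step_arm(dr=[[0, 0, 0], [0, 0, 0], [0, 0, 0], [0, 0.1, 0], [0, 0.22, 0], [0, 0.33, 0], [0, 0.441, 0], [0, 0.441, 0]], xyz=[[0, 0, 0], [0, 0, 0], [-0.03, 0, -0.06], [-0.2, 0, -0.4], [-0.3, 0, -0.4], [-0.4, 0, -0.3], [-0.52, 0, -0.15], [-0.52, 0, -0.15]], gripper=[0.3, 0.45, 0.5, 0.5, 0.5, 0.5, 0.5, 0.5])

```text
time: 26.4
ee_pos: [0.5648, 0.1313, 0.0212]
tcp_rot: [180.0, 4.4, -168.0]
wrist_force: [-0.0, 0.7, -0.3]
opening: 0.0426
```

```bash
python3 - <<'E'
from h import *
w=bot.camera('wrist');save(w,'w20');m=blue(w)
for r in range(60,330,14):
    xs=np.nonzero(m[r,200:450])[0]+200
    if len(xs)>3: a=ray(w,(xs.min(),r+.5),.01);b=ray(w,(xs.max()+1,r+.5),.01);print(r,xs.min(),xs.max(),((a+b)/2).round(4))
ys,xs=np.nonzero(m[20:300,250:400]);print('tip row',ys.min()+20,ray(w,(xs[ys==ys.min()].mean()+250,ys.min()+20),.005))
o=bot.get_obs();print(o['ee_pos'],o['tcp_rot'],o['opening'])
go([.5647,.1318,.0035],12,5)
E
```

```text
60 300 348 [0.4679 0.1111 0.01  ]
74 299 349 [0.4739 0.1124 0.01  ]
88 300 348 [0.4801 0.1137 0.01  ]
102 300 348 [0.4865 0.1151 0.01  ]
116 300 348 [0.4932 0.1165 0.01  ]
130 301 347 [0.5001 0.118  0.01  ]
144 304 344 [0.5072 0.1195 0.01  ]
158 314 334 [0.5147 0.1211 0.01  ]
172 314 334 [0.5224 0.1227 0.01  ]
186 314 334 [0.5304 0.1244 0.01  ]
200 314 334 [0.5388 0.1262 0.01  ]
214 315 334 [0.5474 0.1283 0.01  ]
228 315 333 [0.5565 0.13   0.01  ]
242 315 333 [0.5659 0.132  0.01  ]
256 315 333 [0.5758 0.1341 0.01  ]
270 316 333 [0.586  0.1366 0.01  ]
284 316 333 [0.5968 0.1389 0.01  ]
298 316 332 [0.6081 0.141  0.01  ]
312 316 332 [0.6199 0.1435 0.01  ]
326 317 332 [0.6323 0.1465 0.01  ]
tip row 38 [0.45795616 0.1087725  0.005     ]
[0.56381391 0.1311196  0.0219735 ] [ 179.9883746     4.55347878 -167.99304299] 0.042443173600364224
xyz [0.012, 0.012, 0.462] dr [0.0, -0.008, 0.0] rows>= 1.0
```

View pics/w20.png

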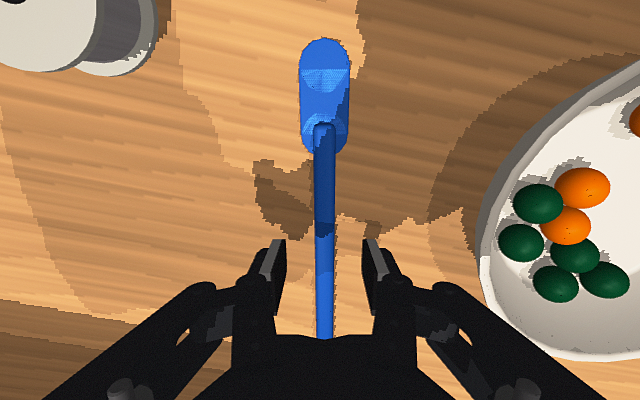

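Call:
step_arm(dr=[[0, 0, 0], [0, 0, 0], [0, 0, 0], [0, 0, 0], [0, 0, 0], [0, 0, 0], [0, 0, 0], [0, 0, 0]], xyz=[[0, 0.02, 0.2], [0.01, 0.02, 0.4], [0.01, 0.02, 0.46], [0.01, 0.02, 0.46], [0.01, 0.02, 0.46], [0.01, 0.02, 0.46], [0.01, 0.02, 0.46], [0.01, 0.02, 0.46]], gripper=[0.5, 0.5, 0.3, 0, 0, 0, 0, 0], squeeze=100)

```text
time: 27.25
ee_pos: [0.5642, 0.132, 0.0067]
tcp_rot: [180.0, 4.8, -168.0]
wrist_force: [-3.2, -0.7, 6.7]
opening: 0.0084
```

```bash
python3 - <<'E'
from h import *
w=bot.camera('wrist');save(w,'w21');t=bot.camera('top');save(t,'t21')
o=bot.get_obs();print(o['ee_pos'].tolist(),o['tcp_rot'].tolist(),o['opening'],o['wrist_force'],o['time'])
E
```

```text
[0.5642510810897874, 0.13207349137346602, 0.006742798324154916] [179.97980395272077, 4.831015773249289, -167.98961630745944] 0.00815070821872018 [-3.14009212 -0.68226657  6.82873823] 27.35
```

View pics/w21.png

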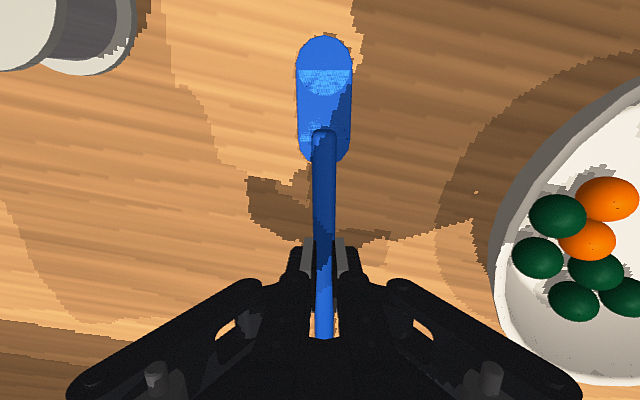

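```bash
python3 - <<'E'
s=open('h.py').read()
s=s.replace("PIV=np.array([0,0,-.006]);DEL=8.0\nTIP=PIV+Ro.from_euler('y',DEL,degrees=True).apply(TIP-PIV);T0=22.05+DEL\nC=np.array([.516,.283])",
"G_P=np.array([.56425,.13207,.00674]);G_R=Ro.from_euler('xyz',[179.98,4.83,-167.99],degrees=True)\nTIP=G_R.inv().apply(np.array([.4585,.1092,.0025])-G_P);T0=4.83\nC=np.array([.508,.283])")
open('h.py','w').write(s)
E
python3 - <<'E'
from kin import *
for a,th in [(-40,56),(-30,58),(0,56),(0,60),(30,62)]:
    x=ab([(a,0,13)])[0];T=tcp([C[0]+x[0]/1e3,C[1]+x[1]/1e3,.013],28.7,th);print(a,th,np.round(ik(np.hypot(*T[:2]),T[2],T0+th)[0],1),T[2].round(3))
im=cv2.imread('pics/t21.png');im0=im[185:265,170:260]
cv2.imwrite('pics/t21c.png',cv2.resize(im0,(675,600),interpolation=cv2.INTER_CUBIC))
print(TIP)
E
```

```text
-40 56 [-39.5 -62.5   6.2] 0.105
-30 58 [-38.6 -63.4   2.4] 0.107
0 56 [-30.4 -57.9   1.7] 0.105
0 60 [-32.6 -61.8  -4.1] 0.109
30 62 [-26.7 -60.  -10.2] 0.111
[ 0.10816691 -0.00036299 -0.00488508]
```

View pics/t21c.png

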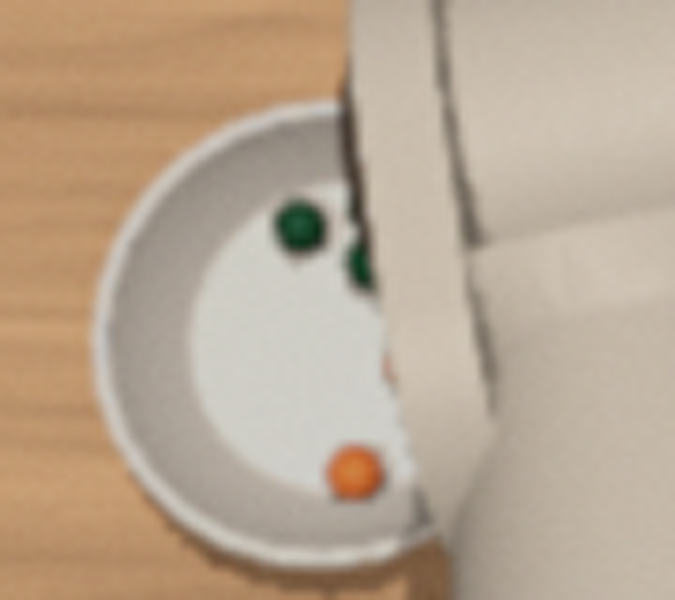

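```bash
python3 - <<'E'
import cv2
im=cv2.imread('pics/t18.png')
cv2.imwrite('pics/t18c.png',cv2.resize(im[190:265,175:255],(640,600),interpolation=cv2.INTER_CUBIC))
E
```

```text
(no output)
```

View pics/t18c.png

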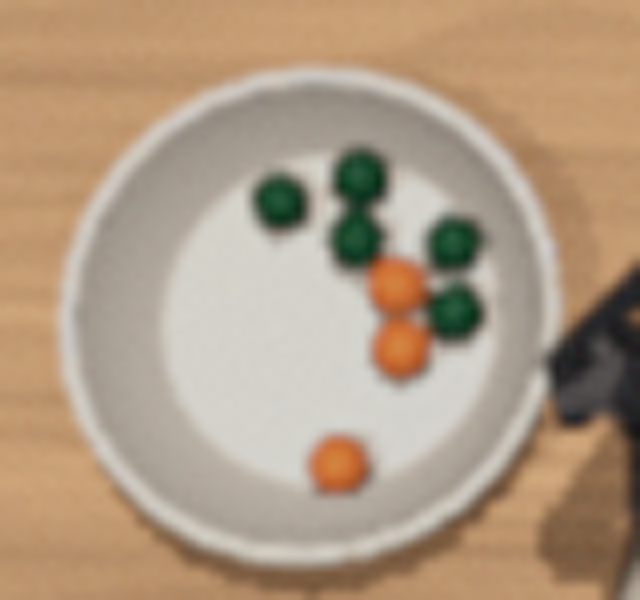

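```bash
cat >> h.py <<'E'
def zb(p,L,off,sc,show=True):
    for n,u in L:
        w=ray(p,(off[0]+u[0]/sc,off[1]+u[1]/sc),.042 if n=='rim' else .019)[:2]
        print(n,((w-C)*1000).round(0),toab((w-C)*1000))
E
python3 - <<'E'
from h import *
t=bot.camera('top')
zb(t,[('rim',(312,316)),('g',(280,202)),('g',(360,178)),('g',(357,240)),('g',(455,242)),('g',(455,312)),('o',(398,286)),('o',(400,350)),('o',(338,465))],(175,190),8)
p=dict(t);p['image']=None
import json
T0=[(174,170),(144,190),(174,205),(179,132),(231,129),(237,183),(240,238),(187,244)]
zb(t,[('init',u) for u in T0],(165,180),4)
print(tipnow());T=tcp([C[0]-.02,C[1]-.02,.10],28.7,40);print(T);go(T,28.7,T0 and 44.83)
E
```

```text
rim [ 1. -1.] (np.float64(0.0), np.float64(-1.0))
g [42. 18.] (np.float64(46.0), np.float64(-4.0))
g [51. -9.] (np.float64(41.0), np.float64(-33.0))
g [29. -9.] (np.float64(21.0), np.float64(-22.0))
g [ 30. -44.] (np.float64(5.0), np.float64(-53.0))
g [  5. -45.] (np.float64(-17.0), np.float64(-42.0))
o [ 14. -25.] (np.float64(0.0), np.float64(-28.0))
o [ -9. -27.] (np.float64(-21.0), np.float64(-19.0))
o [-49.  -8.] (np.float64(-47.0), np.float64(17.0))
init [22. 21.] (np.float64(29.0), np.float64(8.0))
init [ 7. 41.] (np.float64(26.0), np.float64(33.0))
init [-3. 20.] (np.float64(7.0), np.float64(19.0))
init [49. 20.] (np.float64(52.0), np.float64(-6.0))
init [ 52. -17.] (np.float64(37.0), np.float64(-39.0))
init [ 14. -23.] (np.float64(1.0), np.float64(-27.0))
init [-25. -28.] (np.float64(-35.0), np.float64(-12.0))
init [-30.   9.] (np.float64(-22.0), np.float64(22.0))
[0.45848251 0.10919467 0.00249089]
[0.55813436 0.30181127 0.17279377]
xyz [-1.081, 4.184, -4.074] dr [-0.125, -0.693, -0.27] rows>= 6.0
```

```bash
python3 - <<'E'
from h import *
x=ab([(25,22,0)])[0];T=tcp([C[0]+x[0]/1e3,C[1]+x[1]/1e3,.085],28.7,56);print(T);go(T,28.7,T0+56)
x=ab([(-10,0,0)])[0];T=tcp([C[0]+x[0]/1e3,C[1]+x[1]/1e3,.10],24,40);print(T);go(T,24,T0+40)
E
```

```text
[0.5691748  0.34198739 0.1770679 ]
xyz [-1.567, 5.109, -4.14] dr [-0.164, -0.97, -0.255] rows>= 7.0
[0.5723072  0.31113182 0.17279377]
xyz [-1.474, 4.338, -4.041] dr [-0.089, -0.696, -0.194] rows>= 5.0
```

Call:
step_arm(dr=[[-0.01, -0.06, -0.015], [-0.03, -0.19, -0.05], [-0.055, -0.33, -0.085], [-0.08, -0.47, -0.12], [-0.105, -0.61, -0.16], [-0.13, -0.75, -0.2], [-0.15, -0.88, -0.23], [-0.164, -0.97, -0.255]], xyz=[[-0.1, 0, -1.2], [-0.2, 0.2, -2.3], [-0.5, 1.0, -3.2], [-0.8, 2.0, -3.9], [-1.0, 3.0, -4.14], [-1.3, 4.0, -4.14], [-1.5, 4.8, -4.14], [-1.567, 5.109, -4.14]], gripper=[0, 0, 0, 0, 0, 0, 0, 0])

```text
time: 28.2
ee_pos: [0.5675, 0.344, 0.1762]
tcp_rot: [-180.0, 61.1, -151.1]
wrist_force: [0.3, -0.8, -1.3]
opening: 0.0084
```

```bash
python3 - <<'E'
from h import *
w=bot.camera('wrist');save(w,'w22');bot.camera('scene');q=bot.camera('scene');save(q,'s22')
o=bot.get_obs();print(toab((tipnow()[:2]-C)*1000),tipnow(),proj(w,tipnow()),o['time'],o['tcp_rot'],o['q'].round(1))
a=cv2.resize(cv2.imread('pics/s22.png')[190:300,300:460],(640,440),interpolation=cv2.INTER_CUBIC);cv2.imwrite('pics/s22c.png',a)
path(ab([(28,22,55),(32,23,30),(36,24,17),(38,24,13),(38,16,13),(37,8,13),(36,0,13),(35,-8,13)]),28.7,56)
E
```

```text
(np.float64(23.0), np.float64(22.0)) [0.51755205 0.31375928 0.08192082] [318.98475166  28.22690633] 28.35 [ 179.98953347   60.52219942 -151.27169986] [ 32.4 -30.3 -49.7  10.2  -3.2   1.8]
8 [[0.53, -0.01, 0.42], [1.02, 0.01, 0.82], [1.25, 0.04, 1.06], [1.32, 0.04, 1.16], [1.32, -0.16, 1.16], [1.33, -0.36, 1.13], [1.34, -0.56, 1.11], [1.35, -0.76, 1.09]] dr [0.001, -0.005, 0.0]
```

View pics/w22.png

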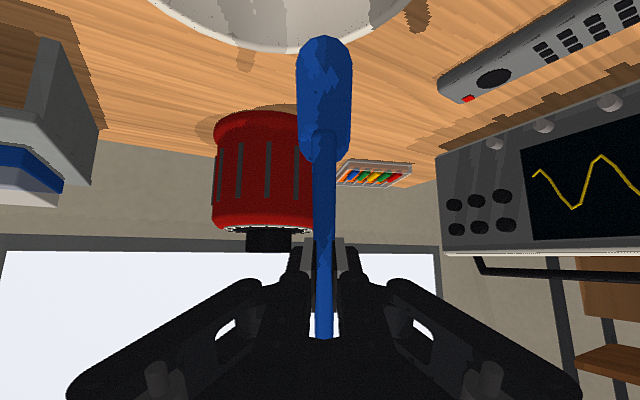

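View pics/s22c.png

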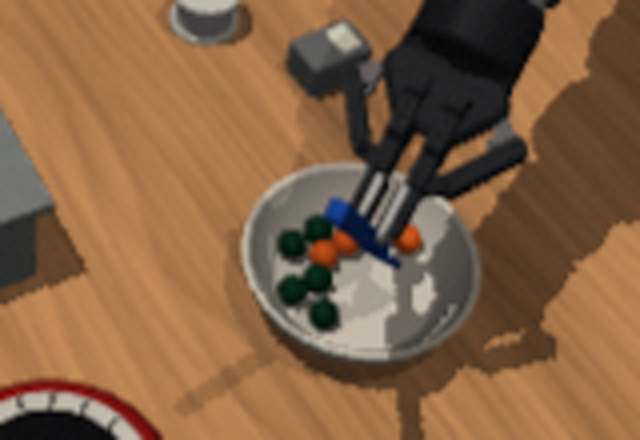

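Call:
step_arm(dr=[[0, 0, 0], [0, 0, 0], [0, 0, 0], [0, 0, 0], [0, 0, 0], [0, 0, 0], [0, 0, 0], [0, 0, 0]], xyz=[[0.53, -0.01, 0.42], [1.02, 0.01, 0.82], [1.25, 0.04, 1.06], [1.36, 0.04, 1.18], [1.36, -0.16, 1.18], [1.37, -0.36, 1.15], [1.38, -0.56, 1.13], [1.39, -0.76, 1.11]], gripper=[0, 0, 0, 0, 0, 0, 0, 0])

```text
time: 29.15
ee_pos: [0.5947, 0.32, 0.1076]
tcp_rot: [180.0, 60.9, -151.3]
wrist_force: [0.0, 0.2, 0.4]
opening: 0.0082
```

```bash
python3 - <<'E'
from h import *
w=bot.camera('wrist');save(w,'w23');bot.camera('scene');q=bot.camera('scene');save(q,'s23')
o=bot.get_obs();print(toab((tipnow()[:2]-C)*1000),tipnow(),o['time'],o['wrist_force'])
a=cv2.resize(cv2.imread('pics/s23.png')[190:300,300:460],(640,440),interpolation=cv2.INTER_CUBIC);cv2.imwrite('pics/s23c.png',a)
path(ab([(35,-13,11),(33,-18,11),(31,-22,11)]),28.7,56)
E
```

```text
(np.float64(37.0), np.float64(-9.0)) [0.54455881 0.29244165 0.01477946] 29.3 [-0.8094504   0.39269101 -1.03650344]
3 [[0.1, -0.09, 0.01], [0.13, -0.22, -0.03], [0.15, -0.32, -0.08]] dr [-0.001, 0.0, -0.001]
```

View pics/w23.png

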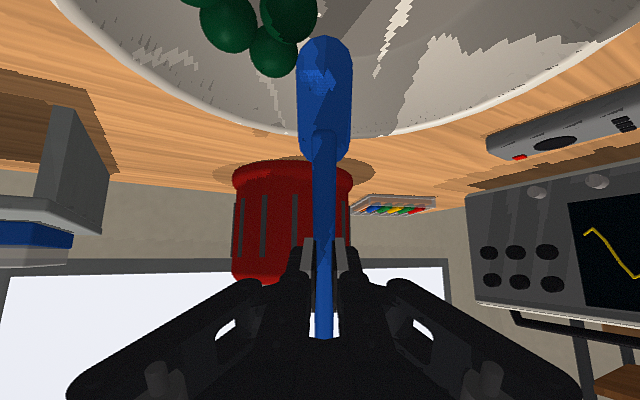

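View pics/s23c.png

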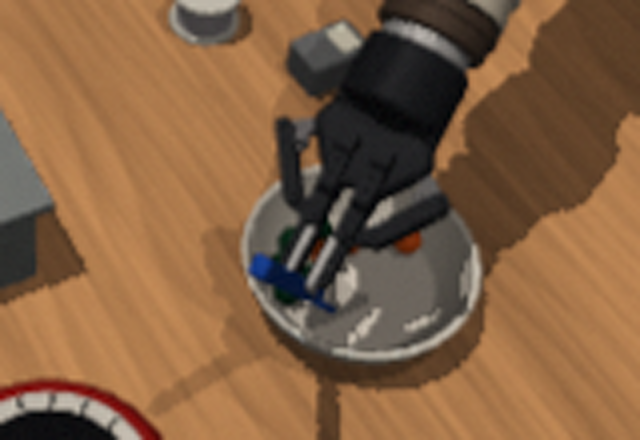

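```bash
python3 - <<'E'
from h import *
path(ab([(34,-14,12),(31,-17,12),(28,-10,12),(20,0,12),(12,8,12),(4,13,12),(-4,16,12),(-10,16,12)]),28.7,56)
E
```

```text
8 [[0.09, -0.12, -0.02], [0.13, -0.19, -0.09], [0.17, -0.02, -0.15], [0.26, 0.23, -0.33], [0.36, 0.43, -0.5], [0.46, 0.56, -0.68], [0.56, 0.63, -0.85], [0.63, 0.63, -0.98]] dr [-0.001, 0.0, -0.001]
```

Call:
step_arm(dr=[[0, 0, 0], [0, 0, 0], [0, 0, 0], [0, 0, 0], [0, 0, 0], [0, 0, 0], [0, 0, 0], [0, 0, 0]], xyz=[[0.09, -0.12, -0.02], [0.13, -0.19, -0.09], [0.17, -0.02, -0.15], [0.26, 0.23, -0.33], [0.36, 0.43, -0.5], [0.46, 0.56, -0.68], [0.56, 0.63, -0.85], [0.63, 0.63, -0.98]], gripper=[0, 0, 0, 0, 0, 0, 0, 0])

```text
time: 30.1
ee_pos: [0.54, 0.3209, 0.1033]
tcp_rot: [180.0, 60.8, -151.2]
wrist_force: [0.6, 0.7, -0.3]
opening: 0.0081
```

```bash
python3 - <<'E'
from h import *
w=bot.camera('wrist');save(w,'w24');bot.camera('scene');q=bot.camera('scene');save(q,'s24')
o=bot.get_obs();print(toab((tipnow()[:2]-C)*1000),tipnow(),o['time'],o['wrist_force'])
a=cv2.resize(cv2.imread('pics/s24.png')[190:300,300:460],(640,440),interpolation=cv2.INTER_CUBIC);cv2.imwrite('pics/s24c.png',a)
E
```

```text
(np.float64(-10.0), np.float64(17.0)) [0.49108857 0.29287809 0.01172143] 30.25 [-0.13074499 -0.22700461 -0.21964303]
```

View pics/w24.png

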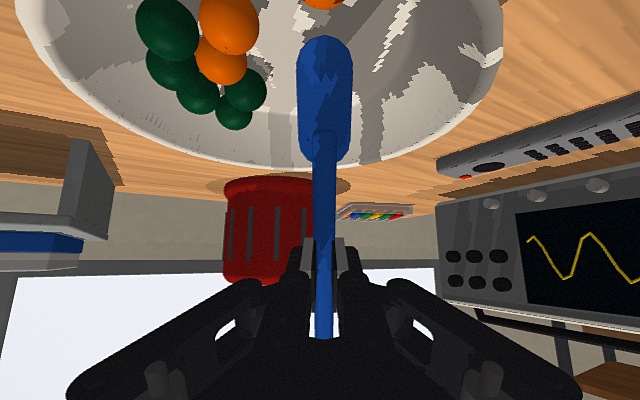

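View pics/s24c.png

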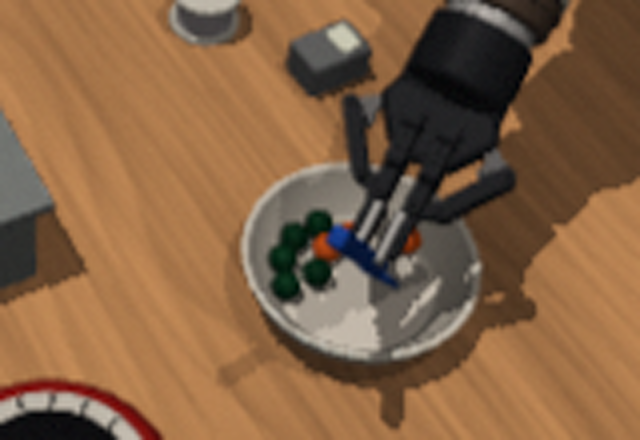

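```bash
python3 - <<'E'
from h import *
w=bot.camera('wrist');Bab(w,[('o',(228,20)),('o',(220,60)),('o3',(323,-8)),('g',(167,26)),('g',(172,66)),('g',(200,92)),('g',(243,88)),('g',(235,110)),('tip',(324,40))])
path(ab([(-8,6,12),(-8,-2,12),(-8,-9,12),(-8,-16,12),(-8,-22,12)]),28.7,56)
E
```

```text
o -25.0 -19.0
o -4.0 -31.0
o3 -37.0 17.0
g -23.0 -44.0
g 0.0 -55.0
g 21.0 -51.0
g 18.0 -26.0
g 40.0 -37.0
tip -15.0 17.0
5 [[-0.03, -0.27, 0.04], [-0.03, -0.47, 0.04], [-0.03, -0.64, 0.04], [-0.03, -0.82, 0.04], [-0.03, -0.97, 0.04]] dr [-0.0, 0.0, -0.0]
```

```bash
python3 - <<'E'
from h import *
path(ab([(-10,9,11),(-12,1,11),(-14,-7,11),(-15,-13,11),(-16,-18,11),(-17,-23,11),(-17,-26,11),(-20,-27,11),(-25,-27,11),(-30,-27,11),(-33,-27,11)]),28.7,56)
E
```

```text
11 [[0.02, -0.19, 0.01], [0.04, -0.39, -0.04], [0.07, -0.59, -0.08], [0.08, -0.74, -0.1], [0.09, -0.87, -0.12], [0.1, -0.99, -0.15], [0.1, -1.07, -0.15], [0.14, -1.09, -0.21], [0.2, -1.09, -0.32], [0.26, -1.09, -0.43], [0.3, -1.09, -0.5]] dr [-0.0, 0.0, -0.0]
```

Call:
step_arm(dr=[[0, 0, 0], [0, 0, 0], [0, 0, 0], [0, 0, 0], [0, 0, 0], [0, 0, 0], [0, 0, 0], [0, 0, 0]], xyz=[[0.02, -0.19, 0.01], [0.04, -0.39, -0.04], [0.07, -0.59, -0.08], [0.08, -0.74, -0.1], [0.09, -0.87, -0.12], [0.1, -0.99, -0.15], [0.1, -1.05, -0.15], [0.1, -1.05, -0.15]], gripper=[0, 0, 0, 0, 0, 0, 0, 0])

```text
time: 31.1
ee_pos: [0.5551, 0.28, 0.1029]
tcp_rot: [180.0, 60.8, -151.3]
wrist_force: [0.4, 0.6, -0.5]
opening: 0.0084
```

```bash
python3 - <<'E'
from h import *
w=bot.camera('wrist');save(w,'w25');q=bot.camera('scene');save(q,'s25')
o=bot.get_obs();print(toab((tipnow()[:2]-C)*1000),tipnow(),o['time'],o['wrist_force'])
a=cv2.resize(cv2.imread('pics/s25.png')[190:300,300:460],(640,440),interpolation=cv2.INTER_CUBIC);cv2.imwrite('pics/s25c.png',a)
path(ab([(-20,-26,11),(-25,-26,11),(-30,-26,11),(-33,-26,11)]),28.7,56)
E
```

```text
(np.float64(-17.0), np.float64(-25.0)) [0.50502249 0.25267493 0.01073193] 31.2 [-0.61136123  0.18308341 -0.3243459 ]
4 [[0.03, -0.02, -0.07], [0.09, -0.02, -0.18], [0.15, -0.02, -0.29], [0.19, -0.02, -0.35]] dr [0.0, -0.001, -0.0]
```

View pics/w25.png

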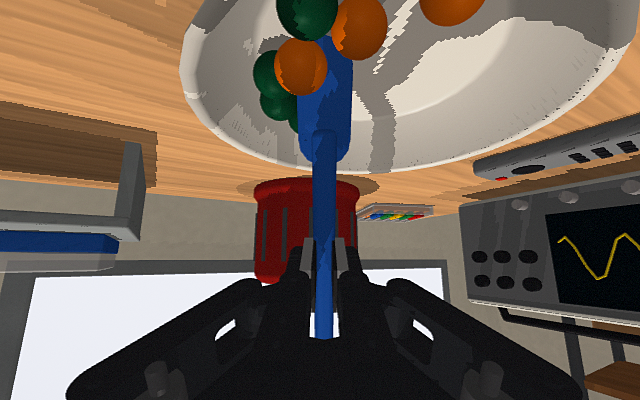

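View pics/s25c.png

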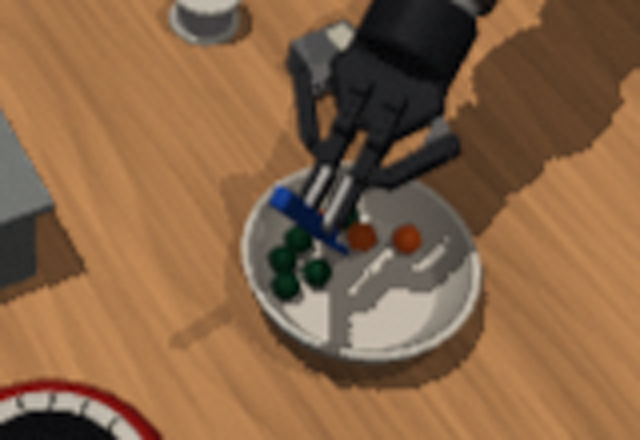

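```bash
python3 - <<'E'
from h import *
w=bot.camera('wrist');Bab(w,[('o',(301,64)),('o',(359,24)),('o3',(455,-5)),('g',(307,8)),('g',(268,72)),('g',(278,100))])
E
```

```text
o -9.0 -36.0
o -31.0 -12.0
o3 -43.0 20.0
g -38.0 -31.0
g -4.0 -52.0
g 21.0 -51.0
```

```bash
python3 - <<'E'
from h import *
path(ab([(-16,-25,20),(-14,-25,35),(-12,-25,55),(-10,-24,80),(-8,-20,105),(-8,-10,120),(-8,-10,120)]),28.7,56)
E
```

```text
7 [[-0.22, 0.0, -0.09], [-0.57, 0.0, -0.23], [-1.03, 0.0, -0.43], [-1.6, 0.03, -0.69], [-2.17, 0.13, -0.95], [-2.5, 0.38, -1.14], [-2.5, 0.38, -1.14]] dr [0.0, -0.001, 0.0]
```

Call:
step_arm(dr=[[0, 0, 0], [0, 0, 0], [0, 0, 0], [0, 0, 0], [0, 0, 0], [0, 0, 0], [0, 0, 0], [0, 0, 0]], xyz=[[-0.22, 0, -0.09], [-0.57, 0, -0.23], [-1.03, 0, -0.43], [-1.6, -0.1, -0.69], [-2.1, -0.8, -0.9], [-2.3, -1.8, -0.95], [-2.3, -2.8, -0.95], [-2.3, -3.6, -0.95]], gripper=[0, 0, 0, 0, 0, 0, 0, 0])

```text
time: 32.05
ee_pos: [0.6353, 0.1582, 0.2037]
tcp_rot: [-179.9, 60.9, -151.2]
wrist_force: [0.7, 0.8, -1.2]
opening: 0.0086
```

```bash
python3 - <<'E'
from h import *
t=bot.camera('top');save(t,'t26');q=bot.camera('scene');save(q,'s26')
o=bot.get_obs();print(tipnow(),o['time'],o['q'].round(1))
cv2.imwrite('pics/c26.png',np.hstack([cv2.resize(cv2.imread('pics/t26.png')[190:265,175:255],(427,400),interpolation=cv2.INTER_CUBIC),cv2.resize(cv2.imread('pics/s26.png')[220:290,350:430],(373,400),interpolation=cv2.INTER_CUBIC)]))
print(dishc([t]),dishc([q]))
E
```

```text
[0.58608817 0.12908719 0.11068657] 32.15 [  5.2 -30.6 -46.2  15.6  20.2 -11.9]
(np.float64(94.62883708571219), -4, 2) (np.float64(111.86670788611264), -7, 0)
```

View pics/c26.png

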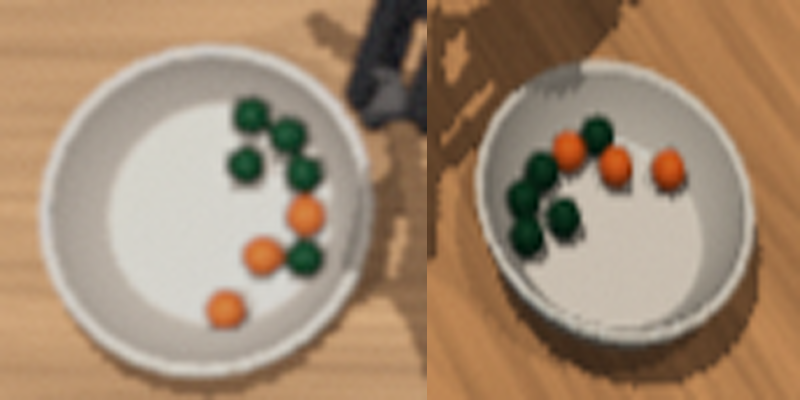

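```bash
python3 - <<'E'
from h import *
t=bot.camera('top')
zb(t,[('g',(252,116)),('g',(290,135)),('g',(246,164)),('g',(305,173)),('g',(304,258)),('oA',(305,215)),('oB',(264,256)),('o3',(226,310))],(175,190),427/80)
E
```

```text
g [ 53. -15.] (np.float64(39.0), np.float64(-39.0))
g [ 44. -36.] (np.float64(21.0), np.float64(-52.0))
g [ 28. -14.] (np.float64(18.0), np.float64(-25.0))
g [ 24. -45.] (np.float64(-1.0), np.float64(-51.0))
g [-21. -47.] (np.float64(-41.0), np.float64(-31.0))
oA [  2. -46.] (np.float64(-21.0), np.float64(-41.0))
oB [-21. -26.] (np.float64(-30.0), np.float64(-13.0))
o3 [-49.  -8.] (np.float64(-47.0), np.float64(17.0))
```

```bash
python3 - <<'E'
from kin import *
for a,z in [(-45,.013),(-45,.09)]:
    x=ab([(a,-6,13)])[0];T=tcp([C[0]+x[0]/1e3,C[1]+x[1]/1e3,z],28.7,54);print(np.round(ik(np.hypot(*T[:2]),T[2],T0+54)[0],1),T)
path(ab([(-45,-6,95),(-45,-6,50)]),28.7,54)
E
```

```text
[-39.  -61.    9.2] [0.52400876 0.285338   0.10302302]
[-43.  -54.1  20.1] [0.52400876 0.285338   0.18002302]
2 [[0.83, 4.13, -0.59], [1.81, 4.13, -0.04]] dr [-0.002, 0.034, -0.001]
```

Call:
step_arm(dr=[[0, 0.01, 0], [0, 0.02, 0], [0, 0.03, 0], [0, 0.034, 0], [0, 0.034, 0], [0, 0.034, 0], [0, 0.034, 0], [0, 0.034, 0]], xyz=[[0.15, 0.8, -0.12], [0.3, 1.6, -0.24], [0.45, 2.4, -0.36], [0.6, 3.2, -0.47], [0.75, 3.9, -0.57], [0.83, 4.13, -0.59], [0.83, 4.13, -0.59], [0.83, 4.13, -0.59]], gripper=[0, 0, 0, 0, 0, 0, 0, 0])

```text
time: 33.0
ee_pos: [0.5227, 0.2872, 0.1846]
tcp_rot: [-180.0, 58.9, -151.2]
wrist_force: [-0.0, -0.0, -0.7]
opening: 0.0084
```

```bash
python3 - <<'E'
from h import *
w=bot.camera('wrist');save(w,'w27');bot.camera('scene');q=bot.camera('scene')
o=bot.get_obs();print(toab((tipnow()[:2]-C)*1000),tipnow(),o['time'],o['tcp_rot'])
path(ab([(-45,-6,70),(-45,-6,45),(-45,-6,25),(-45,-6,13),(-41,-5,12),(-35,-3,12),(-28,0,12),(-20,3,12),(-12,5,12)]),28.7,54)
E
```

```text
(np.float64(-45.0), np.float64(-5.0)) [0.47073393 0.25702588 0.09425882] 33.15 [ 179.9976271    58.83892609 -151.37281071]
9 [[0.52, -0.03, 0.32], [1.05, -0.03, 0.64], [1.48, -0.03, 0.9], [1.74, -0.03, 1.06], [1.71, -0.0, 1.15], [1.63, 0.05, 1.28], [1.54, 0.12, 1.43], [1.43, 0.2, 1.6], [1.33, 0.25, 1.77]] dr [-0.001, 0.0, -0.001]
```

View pics/w27.png

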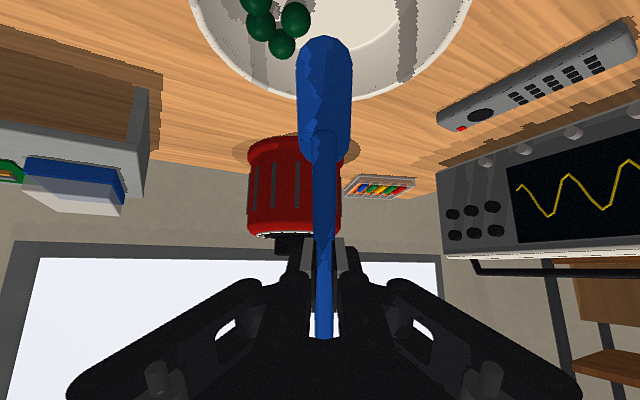

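Call:
step_arm(dr=[[0, 0, 0], [0, 0, 0], [0, 0, 0], [0, 0, 0], [0, 0, 0], [0, 0, 0], [0, 0, 0], [0, 0, 0]], xyz=[[0.56, -0.03, 0.26], [1.09, -0.03, 0.58], [1.4, -0.03, 0.77], [1.62, -0.03, 0.9], [1.78, -0.03, 1.0], [1.72, 0.0, 1.1], [1.63, 0.05, 1.28], [1.54, 0.12, 1.43]], gripper=[0, 0, 0, 0, 0, 0, 0, 0])

```text
time: 33.95
ee_pos: [0.5371, 0.3, 0.1053]
tcp_rot: [-180.0, 59.1, -151.3]
wrist_force: [-3.7, -2.5, 7.6]
opening: 0.0085
```

```bash
python3 - <<'E'
from h import *
w=bot.camera('wrist');save(w,'w28');q=bot.camera('scene');save(q,'s28')
o=bot.get_obs();print(toab((tipnow()[:2]-C)*1000),tipnow(),o['time'],o['wrist_force'])
a=cv2.resize(cv2.imread('pics/s28.png')[190:300,300:460],(640,440),interpolation=cv2.INTER_CUBIC);cv2.imwrite('pics/s28c.png',a)
path(ab([(-20,3,12),(-12,5,12),(-12,5,30),(-12,5,55)]),28.7,54)
E
```

```text
(np.float64(-26.0), np.float64(1.0)) [0.48512892 0.2715334  0.01531668] 34.05 [-3.59422738 -0.98189893  8.23770332]
4 [[0.0, 0.05, 0.18], [-0.1, 0.1, 0.35], [-0.49, 0.1, 0.12], [-1.02, 0.1, -0.2]] dr [0.0, 0.005, -0.0]
```

View pics/w28.png

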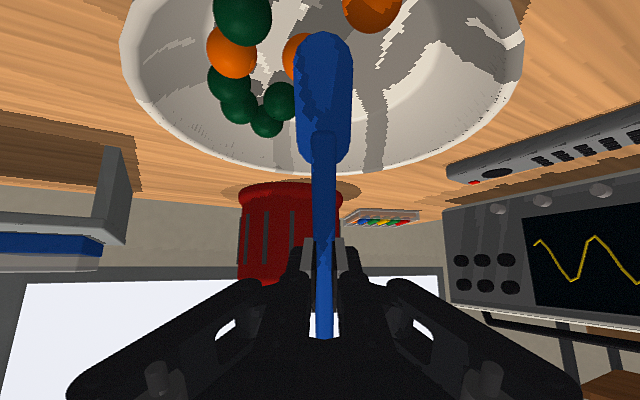

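View pics/s28c.png

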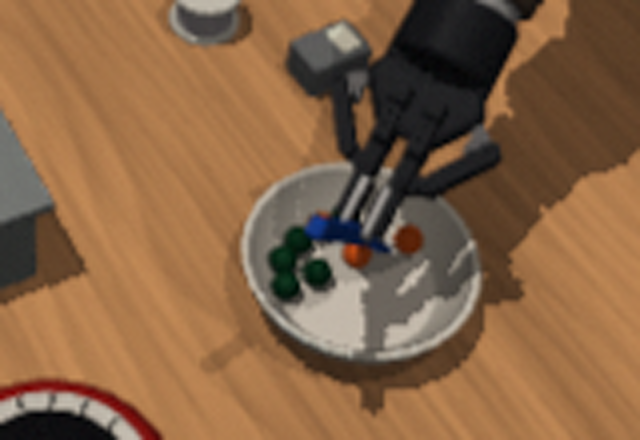

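```bash
python3 - <<'E'
from h import *
w=bot.camera('wrist');Bab(w,[('oA',(232,50)),('oB',(302,56)),('o3',(372,0)),('g',(242,10)),('g',(228,82)),('g',(280,100))])
path(ab([(-32,1,14),(-34,1,18),(-34,1,35),(-34,1,60)]),28.7,54)
E
```

```text
oA -21.0 -40.0
oB -17.0 -9.0
o3 -45.0 19.0
g -41.0 -30.0
g 1.0 -50.0
g 18.0 -25.0
4 [[0.1, 0.0, -0.1], [0.04, 0.0, -0.2], [-0.32, 0.0, -0.42], [-0.86, 0.0, -0.74]] dr [-0.0, 0.005, -0.0]
```

```bash
python3 - <<'E'
from h import *
path(ab([(-30,1,16),(-31,1,25),(-31,1,42),(-28,-8,55),(-24,-18,55),(-22,-22,50),(-22,-22,42),(-22,-22,42)]),28.7,56)
E
```

```text
8 [[0.03, 0.0, -0.18], [-0.15, 0.0, -0.32], [-0.51, 0.0, -0.54], [-0.83, -0.22, -0.64], [-0.88, -0.47, -0.55], [-0.8, -0.57, -0.45], [-0.63, -0.57, -0.34], [-0.63, -0.57, -0.34]] dr [-0.0, -0.03, -0.0]
```

Call:
step_arm(dr=[[0, 0, 0], [0, 0, 0], [0, -0.015, 0], [0, -0.03, 0], [0, -0.03, 0], [0, -0.03, 0], [0, -0.03, 0], [0, -0.03, 0]], xyz=[[0.03, 0, -0.18], [-0.15, 0, -0.32], [-0.51, 0, -0.54], [-0.83, -0.22, -0.64], [-0.88, -0.47, -0.55], [-0.8, -0.57, -0.45], [-0.63, -0.57, -0.34], [-0.63, -0.57, -0.34]], gripper=[0, 0, 0, 0, 0, 0, 0, 0])

```text
time: 34.9
ee_pos: [0.5469, 0.2792, 0.1267]
tcp_rot: [180.0, 60.3, -151.4]
wrist_force: [-0.9, -0.8, -0.4]
opening: 0.0085
```

```bash
python3 - <<'E'
from h import *
w=bot.camera('wrist');save(w,'w29');q=bot.camera('scene');save(q,'s29')
o=bot.get_obs();print(toab((tipnow()[:2]-C)*1000),tipnow(),o['time'],o['wrist_force'])
a=cv2.resize(cv2.imread('pics/s29.png')[190:300,300:460],(640,440),interpolation=cv2.INTER_CUBIC);cv2.imwrite('pics/s29c.png',a)
E
```

```text
(np.float64(-25.0), np.float64(-22.0)) [0.49675516 0.25180902 0.03699697] 35.0 [-0.51726793  0.79941244 -0.46085869]
```

View pics/w29.png

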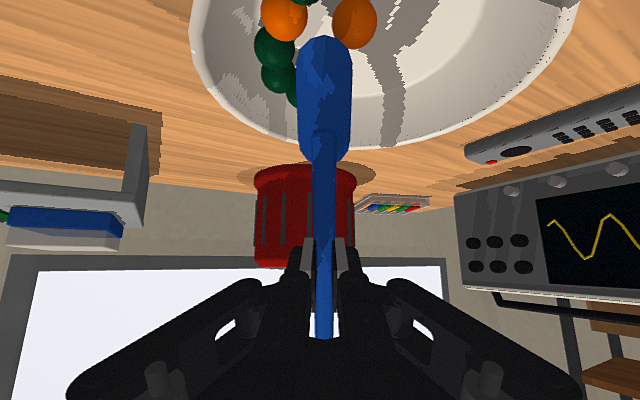

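View pics/s29c.png

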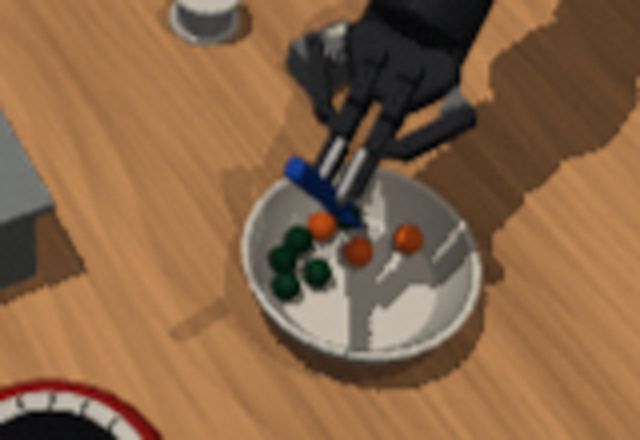

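```bash
python3 - <<'E'
from h import *
w=bot.camera('wrist');q=bot.camera('scene')
Bab(w,[('oA',(285,17)),('oB',(354,22))])
Bab(q,[(n,(300+u[0]/4,190+u[1]/4)) for n,u in [('oA',(321,226)),('oB',(358,251)),('o3',(408,238)),('g',(298,240)),('g',(317,270))]])
path(ab([(-20,-24,38),(-18,-24,32),(-18,-24,27),(-18,-24,23),(-18,-24,19),(-18,-24,15),(-18,-24,12)]),28.7,57)
E
```

```text
oA -17.0 -40.0
oB -14.0 -7.0
oA -20.0 -39.0
oB -15.0 -5.0
o3 -47.0 20.0
g 1.0 -47.0
g 17.0 -23.0
7 [[-0.05, -0.06, 0.03], [0.06, -0.06, 0.15], [0.17, -0.06, 0.21], [0.25, -0.06, 0.26], [0.34, -0.06, 0.31], [0.43, -0.06, 0.36], [0.49, -0.06, 0.4]] dr [0.0, -0.023, 0.0]
```

Call:
step_arm(dr=[[0, 0, 0], [0, -0.02, 0], [0, -0.02, 0], [0, -0.02, 0], [0, -0.02, 0], [0, -0.02, 0], [0, -0.02, 0], [0, -0.02, 0]], xyz=[[-0.05, -0.06, 0.03], [0.06, -0.06, 0.15], [0.17, -0.06, 0.21], [0.25, -0.06, 0.26], [0.34, -0.06, 0.31], [0.43, -0.06, 0.36], [0.49, -0.06, 0.4], [0.49, -0.06, 0.4]], gripper=[0, 0, 0, 0, 0, 0, 0, 0])

```text
time: 35.9
ee_pos: [0.5556, 0.2813, 0.1136]
tcp_rot: [-179.9, 62.4, -151.2]
wrist_force: [2.2, 0.2, 17.3]
opening: 0.0085
```

```bash
python3 - <<'E'
from h import *
w=bot.camera('wrist');save(w,'w30');q=bot.camera('scene');save(q,'s30')
o=bot.get_obs();print(toab((tipnow()[:2]-C)*1000),tipnow(),o['time'],o['wrist_force'])
a=cv2.resize(cv2.imread('pics/s30.png')[190:300,300:460],(640,440),interpolation=cv2.INTER_CUBIC);cv2.imwrite('pics/s30c.png',a)
path(ab([(-18,-24,20),(-18,-24,30),(-16,-24,45),(-14,-24,65),(-12,-24,90)]),28.7,57)
E
```

```text
(np.float64(-13.0), np.float64(-25.0)) [0.50808326 0.25477886 0.020058  ] 36.0 [ 1.42775341 -0.33945199 16.71130312]
5 [[0.05, 0.02, -0.07], [-0.17, 0.02, -0.19], [-0.52, 0.02, -0.32], [-0.99, 0.02, -0.5], [-1.57, 0.02, -0.75]] dr [-0.001, 0.01, 0.001]
```

View pics/w30.png

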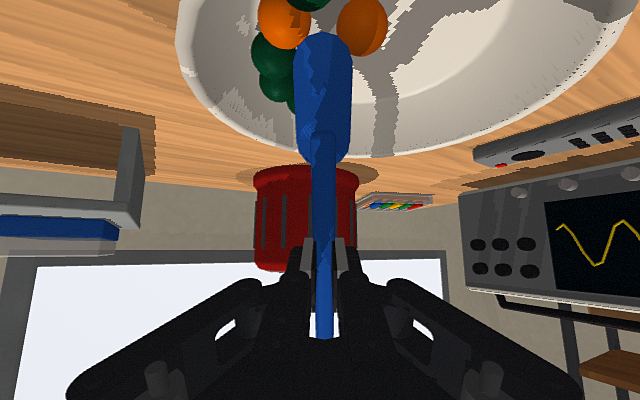

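View pics/s30c.png

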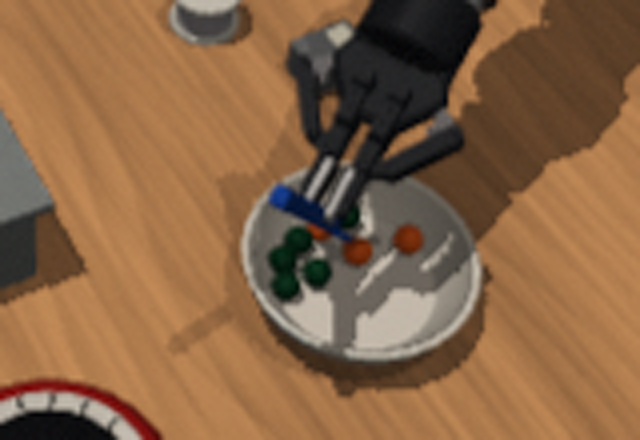

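Call:
step_arm(dr=[[0, 0, 0], [0, 0, 0], [0, 0, 0], [0, 0, 0], [0, 0, 0], [0, 0, 0], [0, 0, 0], [0, 0, 0]], xyz=[[-0.05, 0.02, -0.1], [-0.2, 0.02, -0.2], [-0.52, 0.02, -0.32], [-1.0, 0, -0.5], [-1.7, -0.5, -0.8], [-2.0, -1.4, -0.9], [-2.0, -2.4, -0.9], [-2.0, -3.4, -0.9]], gripper=[0, 0, 0, 0, 0, 0, 0, 0])

```text
time: 36.8
ee_pos: [0.6237, 0.1627, 0.194]
tcp_rot: [-180.0, 61.8, -151.2]
wrist_force: [0.4, 0.5, -0.6]
opening: 0.0077
```

```bash
python3 - <<'E'
from h import *
t=bot.camera('top');save(t,'t31');q=bot.camera('scene');save(q,'s31')
o=bot.get_obs();print(tipnow(),o['time'])
cv2.imwrite('pics/c31.png',np.hstack([cv2.resize(cv2.imread('pics/t31.png')[190:265,175:255],(427,400),interpolation=cv2.INTER_CUBIC),cv2.resize(cv2.imread('pics/s31.png')[220:290,350:430],(373,400),interpolation=cv2.INTER_CUBIC)]))
print(dishc([t]),dishc([q]));print(balls(t)['o'],balls(q)['o'])
E
```

```text
[0.57615787 0.1327701  0.09995133] 36.9
(np.float64(91.13582204026325), -4, 3) (np.float64(111.45996728816414), -7, 1)
[(np.int32(31), [-0.0, -47.0]), (np.int32(31), [-12.0, -16.0]), (np.int32(29), [-50.0, -8.0])] [(np.int32(32), [-1.0, -44.0]), (np.int32(31), [-52.0, -4.0]), (np.int32(28), [-12.0, -12.0])]
```

View pics/c31.png

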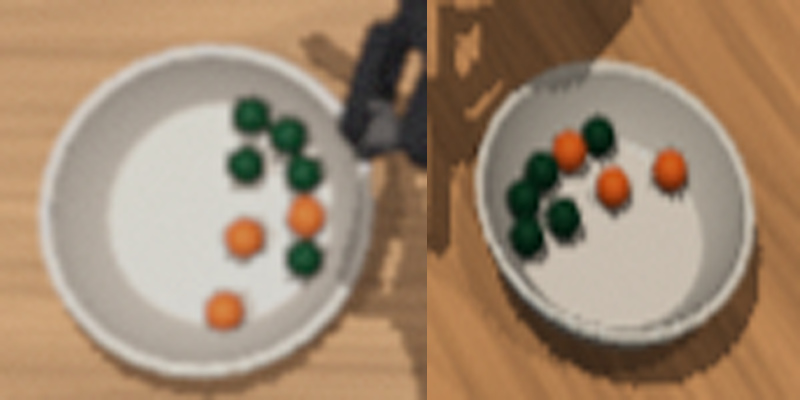

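```bash
python3 - <<'E'
from h import *
go([.52,-.10,.22],8,20)
E
```

```text
xyz [1.963, -4.459, -5.071] dr [0.238, 0.719, 0.276] rows>= 6.0
```

Call:
step_arm(dr=[[0.03, 0.1, 0.035], [0.06, 0.2, 0.07], [0.09, 0.3, 0.11], [0.12, 0.4, 0.15], [0.16, 0.5, 0.19], [0.2, 0.61, 0.235], [0.238, 0.719, 0.276], [0.238, 0.719, 0.276]], xyz=[[0.28, -0.6, -0.75], [0.56, -1.27, -1.45], [0.84, -1.9, -2.2], [1.12, -2.55, -2.9], [1.4, -3.2, -3.6], [1.7, -3.85, -4.35], [1.963, -4.459, -5.071], [1.963, -4.459, -5.071]], gripper=[0, 0, 0, 0, 0, 0, 0, 0])

```text
time: 37.7
ee_pos: [0.5199, -0.0986, 0.221]
tcp_rot: [-180.0, 19.8, -171.9]
wrist_force: [0.6, -0.2, 0.4]
opening: 0.0085
```

```bash
python3 - <<'E'
from h import *
t=bot.camera('top');q=bot.camera('scene');save(t,'t32')
o=bot.get_obs();print(o['ee_pos'],o['tcp_rot'],o['time']);print(balls(t)['o'],balls(q)['o'])
go([.477,-.319,.13],-12.1,5)
E
```

```text
[ 0.51998154 -0.09621393  0.21954931] [ 179.89980585   20.04117077 -171.75480168] 37.8
[(np.int32(30), [0.0, -47.0]), (np.int32(31), [-12.0, -16.0]), (np.int32(29), [-50.0, -8.0])] [(np.int32(32), [-1.0, -44.0]), (np.int32(32), [-52.0, -5.0]), (np.int32(28), [-12.0, -12.0])]
xyz [2.517, -5.361, 1.456] dr [0.079, 0.259, 0.348] rows>= 5.0
```

Call:
step_arm(dr=[[0.013, 0.045, 0.06], [0.027, 0.09, 0.12], [0.04, 0.135, 0.18], [0.055, 0.18, 0.24], [0.07, 0.22, 0.3], [0.079, 0.259, 0.348], [0.079, 0.259, 0.348], [0.079, 0.259, 0.348]], xyz=[[0.35, -1.0, -0.13], [0.7, -2.1, -0.26], [1.05, -3.2, -0.4], [1.4, -4.3, -0.5], [1.8, -5.2, -0.3], [2.2, -5.361, 0.5], [2.517, -5.361, 1.456], [2.517, -5.361, 1.456]], gripper=[0, 0, 0, 0, 0, 0, 0, 0])

```text
time: 38.6
ee_pos: [0.4745, -0.3166, 0.1242]
tcp_rot: [179.8, 4.6, 167.9]
wrist_force: [0.1, 0.7, -0.9]
opening: 0.0084
```

```bash
python3 - <<'E'
from h import *
w=bot.camera('wrist');save(w,'w33');t=bot.camera('top');save(t,'t33');q=bot.camera('scene');save(q,'s33')
o=bot.get_obs();print(o['ee_pos'],o['tcp_rot'],o['time'],tipnow(),proj(w,tipnow()))
K=[(.642,-.297,.012),(.62,-.407,.012),(.333,-.347,.012),(.354,-.234,.012)]
print([proj(w,k).round(0) for k in K])
cv2.imwrite('pics/c33.png',cv2.resize(cv2.imread('pics/t33.png')[170:320,370:510],(560,600),interpolation=cv2.INTER_CUBIC))
E
```

```text
[ 0.47730603 -0.31866307  0.13264169] [-179.92797354    5.19164854  167.97675893] 38.75 [ 0.37143925 -0.29648035  0.12771944] [318.89481936  41.41605904]
[array([370., 316.]), array([274., 317.]), array([246.,  25.]), array([395.,  21.])]
```

View pics/w33.png

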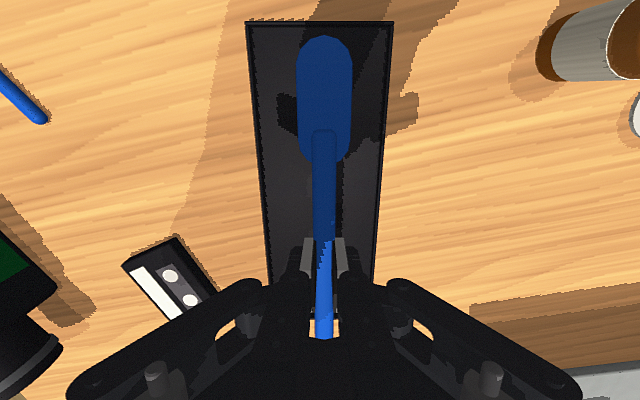

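View pics/c33.png

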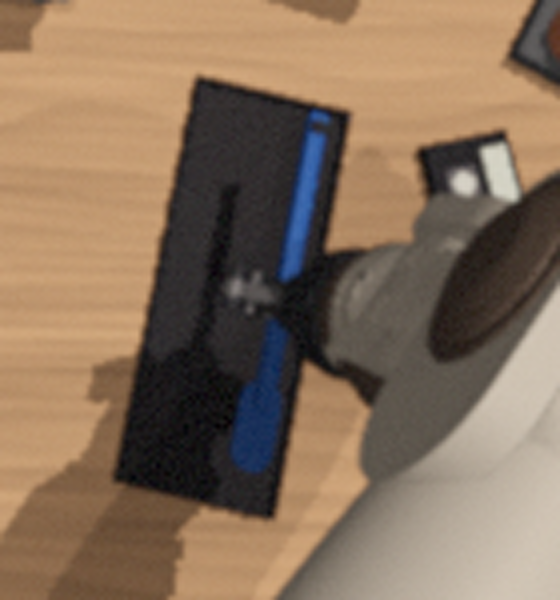

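```bash
python3 - <<'E'
from h import *
go([.477,-.319,.0115],-12.1,4.8)
E
```

```text
xyz [0.28, -0.006, 3.016] dr [-0.001, 0.007, 0.001] rows>= 3.0
```

Call:
step_arm(dr=[[0, 0.007, 0], [0, 0.007, 0], [0, 0.007, 0], [0, 0.007, 0], [0, 0.007, 0], [0, 0.007, 0], [0, 0.007, 0], [0, 0.007, 0]], xyz=[[0.05, 0, 0.6], [0.12, 0, 1.3], [0.19, 0, 2.0], [0.24, 0, 2.5], [0.26, 0, 2.75], [0.27, 0, 2.9], [0.28, 0, 2.98], [0.28, 0, 3.0]], gripper=[0, 0, 0, 0, 0, 0, 0, 0])

```text
time: 39.55
ee_pos: [0.4767, -0.3196, 0.0112]
tcp_rot: [-179.9, 4.7, 167.9]
wrist_force: [0.5, -0.1, -0.7]
opening: 0.0084
```

```bash
python3 - <<'E'
from h import *
w=bot.camera('wrist');save(w,'w34');o=bot.get_obs();print(o['ee_pos'],o['tcp_rot'],o['time'],o['wrist_force'])
E
```

```text
[ 0.47661164 -0.31957853  0.01109635] [-179.92821527    4.73208248  167.89901296] 39.6 [-0.36739044  0.5914578  -0.16072491]
```

View pics/w34.png

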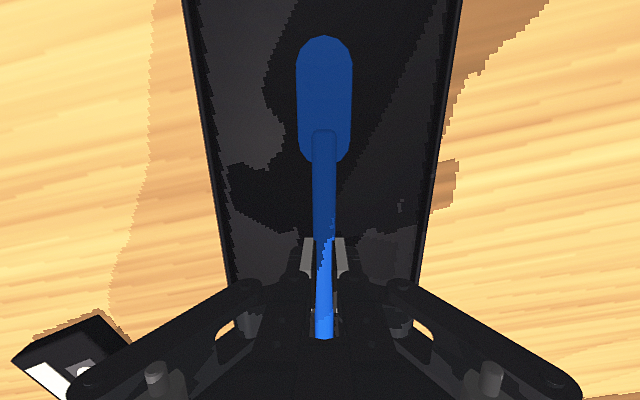

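Call:
step_arm(dr=[[0, 0, 0], [0, 0, 0], [0, 0, 0], [0, 0, 0], [0, 0, 0], [0, 0, 0], [0, 0, 0], [0, 0, 0]], xyz=[[0, 0, 0.04], [0, 0, 0.04], [0, 0, 0.04], [0, 0, 0.0], [0, 0, -0.1], [0, 0, -0.6], [0, 0, -1.5], [0, 0, -2.5]], gripper=[0, 0.2, 0.4, 0.4, 0.4, 0.4, 0.4, 0.4])

```text
time: 40.4
ee_pos: [0.4674, -0.317, 0.1102]
tcp_rot: [180.0, 4.5, 167.9]
wrist_force: [0.3, -0.2, 0.8]
opening: 0.034
```

```bash
python3 - <<'E'
from h import *
w=bot.camera('wrist');save(w,'w35');o=bot.get_obs();print(o['ee_pos'],o['opening'],o['time'],o['wrist_force'])
m=blue(w);k,l,s,c=cv2.connectedComponentsWithStats(m)
for i in range(1,k):
    if s[i,4]>300: print(s[i],c[i])
E
```

```text
[ 0.4694187  -0.31860439  0.11842893] 0.03421133568945682 40.45 [-7.87750827e-02  4.52470991e-03  6.24804687e+00]
[ 307   73   32  240 4196] [322.95519542 166.28741659]
[  0  90  40  45 747] [ 17.08032129 115.23159304]
```

View pics/w35.png

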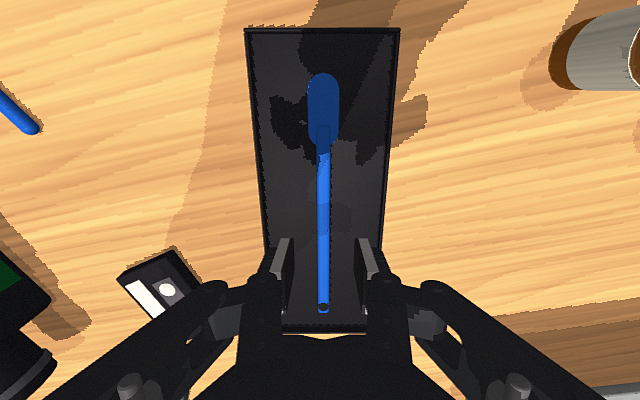

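```bash
python3 - <<'E'
from h import *
t=bot.camera('top');save(t,'t36');q=bot.camera('scene');save(q,'s36')
print(balls(t),balls(q)['o']);print(dishc([t]),dishc([q]))
a=np.hstack([cv2.resize(cv2.imread('pics/t36.png')[170:310,170:520],(800,320),interpolation=cv2.INTER_CUBIC)]);cv2.imwrite('pics/t36c.png',a)
E
```

```text
{'o': [(np.int32(30), [0.0, -47.0]), (np.int32(30), [-12.0, -16.0]), (np.int32(29), [-50.0, -8.0])], 'g': [(np.int32(82), [40.0, -32.0]), (np.int32(25), [27.0, -14.0]), (np.int32(26), [-22.0, -47.0])]} [(np.int32(31), [-1.0, -44.0]), (np.int32(32), [-52.0, -5.0]), (np.int32(26), [-12.0, -12.0])]
(np.float64(92.7608805078788), -4, 2) (np.float64(103.98472781949867), -7, 0)
```

View pics/t36c.png

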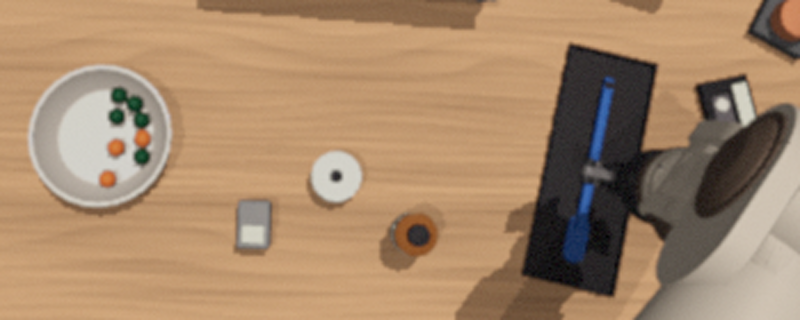

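```bash
python3 - <<'E'
from h import *
print(bot.job_done())
E
```

```text
the job is handed in; nothing more can be done
None
```

The job is handed in at about 40.6 s on the robot's clock, with one flaw: the dish was pushed about 8 mm towards the robot.

**What I did:** I took the spoon from under the riser and stirred one full lap round the dish, then separated the orange balls with further strokes. Part-way through the spoon turned in the grip. I laid it on the bench, regripped it and carried on. I then laid it in the black tray, let go and backed off.

**Last checks:**
- **Balls:** all eight are in the dish. The orange gaps measure about 11–12 mm, 17–18 mm and well over 35 mm. The smallest is only just above the centimetre asked for.
- **Shift:** every ball looks to have moved about 17 mm or more. The green balls look alike, so I inferred which was which from how they moved.
- **Spoon:** it lies flat in the tray, inside the rim, with a margin at both ends.
- **Other things:** the battery, bottle and spool look unmoved in the last top picture, and the fingers stayed above the dish and balls.

**What went wrong:**
- **Dish moved:** one pull of the spoon jammed something, probably a ball, against the near wall and shifted the dish. I tried to push it back, but the spoon turned in the grip and the dish barely moved, so I left it there.
- **Pressing on balls:** the spoon pressed down on trapped balls a few times, up to about 17 N at the wrist.

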